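Set out the weighing station

ROBOT

A 7-joint arm with a two-finger parallel gripper is mounted at the origin on a cart in front of the work surface, level with it; the furniture and walls round the work are solid. World frame = base frame: x ahead of the robot, y to its left, z up, the work surface at z = 0. Lengths are in m, angles in rad, forces in N, time in s.
With the tool pointing down it reaches from about 0.425 to 1.025 m from the base axis. Payload 3.6 kg.
Tool frame: the origin (TCP) lies where the fingers leave the gripper's body, on its centre line; the fingertips stand 73 mm ahead of it and the grasp point (between the pads) lies 54 mm ahead of it; z points along the fingers, y is the direction in which the jaws open and shut (so a half turn about z gives the same grasp; the last joint's range is limited). The gripper opens to 85 mm and grips with 20 to 120 N. Pads are 22 mm wide; open, the fingers measure 114 mm over their backs; the gripper's body (76 mm by 85 mm) begins 54 mm behind the grasp point. The pads swing forward as they close: fully open they stand 13 mm farther back than shut.
Start: joints at [1.169, 0.591, 0.048, 1.609, -0.033, 0.943, -0.034], TCP at [0.22, -0.691, 0.304] pointing down, gripper open.
Joint ranges: [-2.69, 2.69], [-0.47, 2.24], [-1.27, 1.36], [0.19, 2.51], [-1.53, 4.68], [0.08, 2.07], [-3.09, 3.09]. Speed limits (rad/s): [2.57, 2.57, 3.14, 3.14, 3.14, 3.14, 3.14].

INTERFACE

Orientations are given as a 3x3 rotation matrix whose columns are the frame's x, y, z axes.
In Python, from bench import r gives the robot as it stands.
- The arm moves only by the tool arm_command, never from a script. Its argument "series" is a list of rows, each an object with "travel": the shift along the tool's x, y, z in mm, a list of three; "delta_rot": the turn, a rotation vector about the tool's x, y, z in rad, a list of three; "fingers": the closure, from 0 (fully open) to 1 (shut). In form: [{"travel": [dx, dy, dz], "delta_rot": [rx, ry, rz], "fingers": fingers}, ...]. A call has 1 to 20 rows; each row is the pose to reach, as a shift and turn from the pose commanded when the call began, along the tool's axes at that moment; what a row does not reach only later rows make up. A row lasts 1/10 s, in which the tool goes at most 50 mm and 8.59 degrees, less where a joint would pass 70% of its speed; a pose out of reach is approached as far as the arm can. A call with a gripper value outside its range is refused whole. The fingers move at their own pace and stop on an object; "newtons" is the grip in N (left out, the last holds). Time passes only in rows, so rows that repeat a pose let the fingers close. It gives the time, the measured TCP pose, the force and the opening at its end, in the units of the state.
- r.state(): the state, without advancing time (a new reading comes with each control period).
- r.get_image(name): name is "side" or "top"; returns a dict with "image" (420x560x3 uint8, red, green, blue), "z_map" (420x560 float32, m along the optical axis (not along the pixel's ray), 0 where there is no reading), "fx", "fy", "cx", "cy" (pixels), "dist_coeffs" ([k1, k2, p1, p2, k3] as OpenCV has them; the pictures are not rectified), "position" and "rotation" of the camera in the world. Camera axes: x right, y down, z forward; pixel columns grow to the right and rows downward; lengths in m; the calibration is good to about 2 mm. A picture is of the moment at which its call begins.
- r.finish_job(): hands the job in, once; it reports no verdict.
The state is a dict: "time": time; "joints": joint angles; "qd": joint speeds; "joint_torque": joint torques, N m; "tool_pos": TCP position; "orientation": TCP orientation; "wrist_force": force on the tool from outside, world axes, zero at the start; "ft_torque": the same for the moment, N m; "grip_width": finger opening in m.
Only numpy, scipy, OpenCV 4.12 (cv2) and the standard library are available. Lean on these libraries where they do the work, as an engineer would, in place of code of your own. Each camera call takes 0.05 s, during which the arm holds its last target.

TASK

Set out the weighing station on the dark board, where the timer and the white weigh boats are already in place. Stand the amber jar upright on the large ring between the timer and the weigh boats, the red-capped vial upright on the small ring on the other side of the timer, and the black-capped vial upright on the small ring on the other side of the weigh boats, each centred on its ring; lay the printed gear flat in the middle of the weigh boats, on top. Leave the green tape roll where it lies.

Things in the scene. Friction and masses are not known exactly. Their poses are not given: they have to be found in the camera images.
- board: Dark staging board fixed to the worktop, 80 (its x) by 350 (its y) by 4 mm. Origin: centre of its underside. Along its y axis (x = 0) on top: small printed ring, 36 mm inside, at y = +150 mm; timer or weigh boats at +75; large printed ring, 66 mm inside, at 0; the other of those two at -75; small ring at -150 mm. Rings are white, flat. Timer and boats stand in either order.
- timer: Lab timer, white with a display and three keys (one red), 58 by 62 mm and 19 mm high, fixed on the board 75 mm from the large ring. Origin at the centre of its underside, which is 4 mm above the worktop.
- weigh_boats: Stack of white square weigh boats, 73 by 73 mm and 22 mm high at the rim, fixed on the board 75 mm from the large ring. Origin at the centre of its underside, 4 mm above the worktop; a thing laid in its middle comes to rest on a flat floor about 68 mm square, 14 mm above the origin (18 mm above the worktop).
- jar_mid (a point): Amber glass jar with a black screw lid, loose, standing upright on the worktop; 52 mm in diameter, 82 mm high, about 0.19 kg. The straight body that can be gripped reaches up to 70 mm. This point is on its axis half-way up, 41 mm above its underside; z up.
- red_vial_mid (a point): Small glass vial with a red cap and white contents, loose, standing upright; 22 mm in diameter up to 40 mm, cap 20 mm in diameter, 48 mm high, about 18 g. This point is on its axis half-way up, 24 mm above its underside; z up.
- black_vial_mid (a point): Small glass vial with a black cap and blue contents, loose, standing upright; 22 mm in diameter up to 40 mm, cap 20 mm in diameter, 48 mm high, about 18 g. This point is on its axis half-way up, 24 mm above its underside; z up.
- gear_mid (a point): Small beige printed gear wheel lying flat, loose; 33 mm across, 9 mm thick, about 12 g. This point is at its centre, 4.5 mm above its underside; z up.
- resin_printer: Resin printer, a fixed obstacle behind the board: dark base 255 mm deep (x) by 402 mm wide (y), 86 mm high, whose front face is 124 mm in front (-x) of the origin; on it a round amber hood of radius 100 mm about the origin and a metal frame up to 370 mm high. Keep hand and wrist clear of it. Origin at the centre of its underside.
- tape_roll_mid (a point): Roll of green tape lying flat, loose, 66 mm across and 19 mm high; a bystander that stays where it lies. This point is at its centre, 9.5 mm above its underside.

How it is judged:
At the end, for the whole second after the job is handed in: Jar upright on the large ring, red-capped vial upright on the small ring beside the timer, black-capped vial upright on the small ring beside the weigh boats, each centred within 12 mm and within 0.12 rad of upright; gear flat on the weigh boats, within 14 mm of their middle (x of jar_mid in the frame of board between -0.012 and 0.012 m and y of jar_mid in the frame of board between -0.012 and 0.012 m and angle between each of jar_mid, red_vial_mid, black_vial_mid's own z axis and vertical below 0.12 rad and z of jar_mid in the frame of board between 0.041 and 0.05 m and x of red_vial_mid in the frame of board between -0.012 and 0.012 m and horizontal distance between red_vial_mid and timer between 0.063 and 0.087 m and horizontal distance between red_vial_mid and weigh_boats above 0.2 m and z of red_vial_mid in the frame of board between 0.024 and 0.033 m and x of black_vial_mid in the frame of board between -0.012 and 0.012 m and horizontal distance between black_vial_mid and weigh_boats between 0.063 and 0.087 m and horizontal distance between black_vial_mid and timer above 0.2 m and z of black_vial_mid in the frame of board between 0.024 and 0.033 m and horizontal distance between gear_mid and weigh_boats below 0.014 m and z of gear_mid in the frame of weigh_boats between 0.012 and 0.026 m and angle between gear_mid's own z axis and vertical below 0.2 rad); the robot touches nothing.
It fails at once if the green tape roll is moved more than 20 mm (distance of tape_roll_mid from where it was at the start of the episode above 0.02 m).
It also fails if it takes over 128 s, if anything falls off the work surface, if the arm or the gripper's body presses on something with over 40 N, if the wrist force passes 120 N, or if a joint passes its speed limit or range.

## Working session

There is one attempt and no reset: what is moved stays moved. The work goes in short steps, Python scripts to look and compute and a tool call to move; the robot and the scene stay as the last step left them, time stands still between calls to the robot, and variables do not carry over. Pictures are saved under pics/ and viewed, and the job is handed in when it is done.

Besides the shell and the picture viewer there is one more tool, called after "Call:" by a JSON object that holds its "method" and its "body", one argument or row to a line. arm_command: Moves the arm, as the interface text tells. Its arguments: {"type":"object","properties":{"series":{"type":"array","items":{"type":"object","properties":{"travel":{"type":"array","items":{"type":"number"}},"delta_rot":{"type":"array","items":{"type":"number"}},"fingers":{"type":"number"}}}},"newtons":{"type":"number"}},"required":["series"]}

```bash
ls; mkdir -p pics; python3 - <<'E'
from bench import r
import cv2,pickle
s=r.state();print(s)
for n in("top","side"):
    d=r.get_image(n);pickle.dump(d,open(f"{n}0.pkl","wb"))
    cv2.imwrite(f"pics/{n}0.png",d["image"][:,:,::-1])
    print(n,d["position"],d["rotation"],d["fx"],d["fy"],d["cx"],d["cy"],d["dist_coeffs"])
E
```

```text
pics
{'time': 0.0, 'joints': array([ 1.16851175,  0.59212376,  0.04828286,  1.60982903, -0.03329664,
        0.94274464, -0.03370078]), 'qd': array([ 2.62216873e-05, -1.27447404e-03, -1.12648014e-03, -5.80254846e-04,
        5.17042305e-04,  1.15654756e-03, -8.85963508e-05]), 'joint_torque': array([-4.92479812e-04, -5.48692882e+01,  1.54691342e+00, -1.98126179e+01,
        9.52534931e-03,  8.65048380e-03, -6.87540648e-06]), 'tool_pos': array([ 0.22014628, -0.69005759,  0.30273449]), 'orientation': array([[ 9.52674514e-01,  3.03991129e-01, -8.14685414e-04],
       [ 3.03992196e-01, -9.52672093e-01,  2.15132559e-03],
       [-1.22144164e-04, -2.29717107e-03, -9.99997354e-01]]), 'wrist_force': array([-0.5044394 ,  0.90017011,  0.09428413]), 'ft_torque': array([-0.01789425, -0.02074365, -0.01636155]), 'grip_width': 0.08523108334170222}
top [ 0.33875114 -0.11172585  1.26351746] [[ 0.02784978 -0.97898215  0.20203549]
 [-0.99961085 -0.02695302  0.00718889]
 [-0.00159233 -0.20215708 -0.97935182]] 474.7809301417294 474.7809301417294 277.20466690118127 212.85033043115865 [-0.1691707  0.         0.         0.         0.       ]
side [ 0.60288333 -1.23371897  0.50489111] [[ 0.99970085  0.00499863 -0.02394226]
 [ 0.02407135 -0.37455717  0.92689131]
 [-0.00433456 -0.92719035 -0.37456544]] 515.8838927510744 515.8838927510744 284.9901741974233 207.3612866280022 [-0.04415536  0.          0.          0.          0.        ]
```

View pics/top0.png

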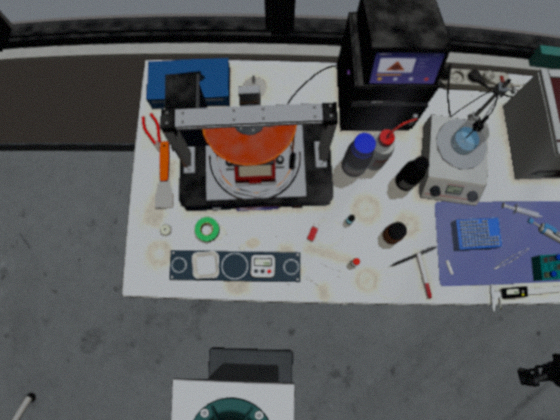

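View pics/side0.png

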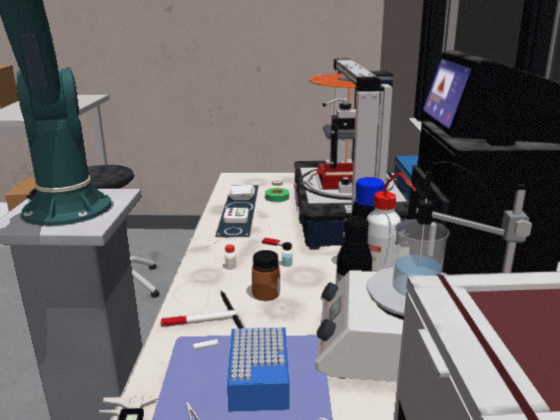

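```bash
cat > h.py <<'E'
import numpy as np,cv2,pickle
def K(d): return np.array([[d["fx"],0,d["cx"]],[0,d["fy"],d["cy"]],[0,0,1.]])
def rays(d,px):
    u=cv2.undistortPoints(np.array(px,float).reshape(-1,1,2),K(d),np.array(d["dist_coeffs"])).reshape(-1,2)
    return np.c_[u,np.ones(len(u))]
def onplane(d,px,z):
    R=np.array(d["rotation"]);p=np.array(d["position"]);w=rays(d,px)@R.T
    return p+w*((z-p[2])/w[:,2])[:,None]
def cloud(d):
    h,w=d["z_map"].shape;v,u=np.mgrid[:h,:w]
    ra=rays(d,np.c_[u.ravel(),v.ravel()])
    P=(ra*d["z_map"].reshape(-1,1))@np.array(d["rotation"]).T+np.array(d["position"])
    P[d["z_map"].ravel()==0]=np.nan
    return P.reshape(h,w,3)
def proj(d,P):
    R=np.array(d["rotation"]);p=np.array(d["position"])
    c=(np.atleast_2d(P)-p)@R
    return cv2.projectPoints(c,np.zeros(3),np.zeros(3),K(d),np.array(d["dist_coeffs"]))[0].reshape(-1,2)
E
python3 - <<'E'
from h import *
d=pickle.load(open("top0.pkl","rb"));s=pickle.load(open("side0.pkl","rb"))
im=d["image"][:,:,::-1]
cv2.imwrite("pics/a.png",cv2.resize(im[210:290,140:310],None,fx=4.7,fy=4.7,interpolation=cv2.INTER_CUBIC))
cv2.imwrite("pics/b.png",cv2.resize(im[200:280,300:430],None,fx=6,fy=6,interpolation=cv2.INTER_CUBIC))
cv2.imwrite("pics/c.png",cv2.resize(s["image"][170:310,180:330,::-1],None,fx=4.2,fy=4.2,interpolation=cv2.INTER_CUBIC))
for nm,px,z in [("ringL",(179,265),.004),("big",(235,265),.004),("ringR",(291,266),.004),("gear",(166,229),.009),("tape",(207,229),.019),("red",(355,262),.048),("black",(350,220),.048),("jar",(394,233),.082)]:
    print(nm,onplane(d,[px],z).round(4))
C=cloud(d)
for nm,(u,v) in dict(red=(355,262),black=(350,220),jar=(394,233),gear=(166,229),mat=(330,280)).items(): print(nm,C[v,u])
E
```

```text
ringL [[0.449  0.1561 0.004 ]]
big [[0.454  0.0057 0.004 ]]
ringR [[ 0.4556 -0.1431  0.004 ]]
gear [[0.5447 0.1971 0.009 ]]
tape [[0.5463 0.0835 0.019 ]]
red [[ 0.4658 -0.3067  0.048 ]]
black [[ 0.5757 -0.2937  0.048 ]]
jar [[ 0.5383 -0.4017  0.082 ]]
red [ 0.46541879 -0.30600323  0.05203575]
black [ 0.57752015 -0.29512306  0.03844178]
jar [ 0.53830953 -0.40162937  0.08211576]
gear [0.54560877 0.19848863 0.00322838]
mat [ 0.42148944 -0.24780983 -0.0020394 ]
```

View pics/a.png

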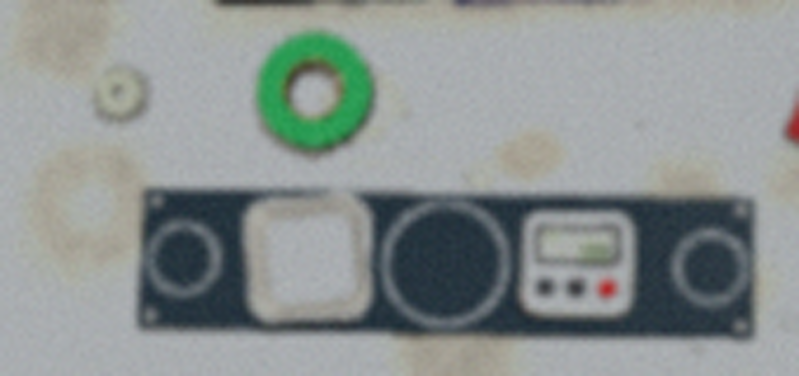

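View pics/b.png

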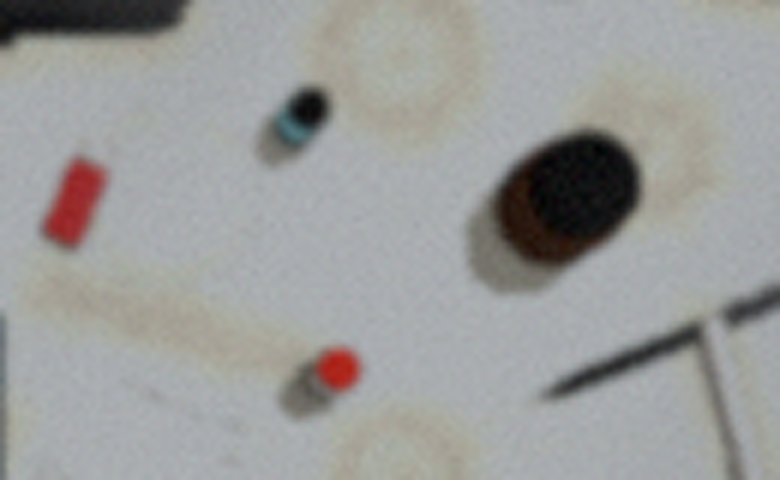

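View pics/c.png

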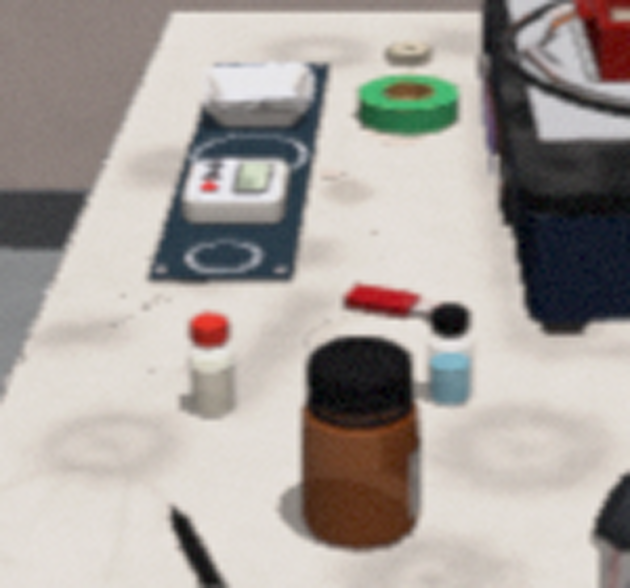

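```bash
python3 - <<'E'
from h import *
d=pickle.load(open("top0.pkl","rb"));s=pickle.load(open("side0.pkl","rb"))
a=lambda X,Y:((X+.5)/4.7-.5+140,(Y+.5)/4.7-.5+210)
b=lambda X,Y:((X+.5)/6-.5+300,(Y+.5)/6-.5+200)
c=lambda X,Y:((X+.5)/4.2-.5+180,(Y+.5)/4.2-.5+170)
T=dict(ringL=(a(184,259),.004),ringR=(a(709,268),.004),big=(a(446,263),.004),boat=(a(309,259),.024),timer=(a(578,264),.023),gear=(a(120,94),.009),tape=(a(315,92),.019),red=(b(338,370),.048),black=(b(312,107),.048),jar=(b(584,187),.082))
for n,(p,z) in T.items(): print(n,onplane(d,[p],z)[0].round(4))
print("side")
S=dict(big=(c(250,155),.004),ringR=(c(224,257),.004),red=(c(210,320),.048),black=(c(450,309),.048),jar=(c(360,352),.082),gear=(c(409,47),.009))
for n,(p,z) in S.items(): print(n,onplane(s,[p],z)[0].round(4))
C=cloud(d)
for v in range(190,216,3): print(v,C[v,225].round(3),C[v,300].round(3))
# vial fits by colour
im=d["image"].astype(int)
m=(im[...,0]>150)&(im[...,1]<80)&(im[...,2]<80)
ys,xs=np.nonzero(m[240:280,340:370]);print("redcap px",xs.mean()+340,ys.mean()+240,onplane(d,[(xs.mean()+340,ys.mean()+240)],.048))
dk=im.sum(2)<130
for n,(u0,u1,v0,v1),z in(("blk",(342,362,208,224),.048),("jar",(380,412,216,246),.082)):
    ys,xs=np.nonzero(dk[v0:v1,u0:u1]);p=(xs.mean()+u0,ys.mean()+v0);print(n,p,len(xs),onplane(d,[p],z))
E
```

```text
ringL [0.4498 0.1568 0.004 ]
ringR [ 0.4539 -0.1417  0.004 ]
big [0.4525 0.007  0.004 ]
boat [0.4504 0.0819 0.024 ]
timer [ 0.4524 -0.0684  0.023 ]
gear [0.5429 0.1993 0.009 ]
tape [0.5458 0.0845 0.019 ]
red [ 0.4678 -0.309   0.048 ]
black [ 0.5827 -0.2979  0.048 ]
jar [ 0.5443 -0.4094  0.082 ]
side
big [0.4512 0.01   0.004 ]
ringR [ 0.453  -0.1419  0.004 ]
red [ 0.4679 -0.3098  0.048 ]
black [ 0.5819 -0.296   0.048 ]
jar [ 0.5459 -0.4082  0.082 ]
gear [0.5427 0.2016 0.009 ]
190 [0.635 0.031 0.096] [ 0.642 -0.16   0.09 ]
193 [0.63  0.032 0.087] [ 0.634 -0.16   0.091]
196 [0.621 0.031 0.089] [ 0.628 -0.16   0.084]
199 [0.613 0.031 0.089] [ 0.62  -0.16   0.084]
202 [0.605 0.03  0.089] [ 0.616 -0.161  0.066]
205 [0.603 0.033 0.064] [ 0.61  -0.162  0.059]
208 [0.602 0.036 0.033] [ 0.615 -0.164 -0.001]
211 [0.6   0.04  0.003] [ 0.606 -0.164  0.002]
214 [ 0.592  0.04  -0.   ] [ 0.598 -0.164  0.   ]
redcap px 356.11538461538464 261.15384615384613 [[ 0.46809167 -0.30954812  0.048     ]]
blk (np.float64(350.8421052631579), np.float64(217.8421052631579)) 19 [[ 0.58147146 -0.29592879  0.048     ]]
jar (np.float64(394.0906344410876), np.float64(232.52567975830817)) 331 [[ 0.53955868 -0.40191622  0.082     ]]
```

Call:
{"method": "arm_command", "body": {
  "series": [
    {"travel": [33, -14, 0], "delta_rot": [0, 0, -0.11], "fingers": 0},
    {"travel": [66, -28, 0], "delta_rot": [0, 0, -0.22], "fingers": 0},
    {"travel": [99, -42, 0], "delta_rot": [0, 0, -0.33], "fingers": 0},
    {"travel": [132, -57, 0], "delta_rot": [0, 0, -0.44], "fingers": 0},
    {"travel": [165, -71, 0], "delta_rot": [0, 0, -0.55], "fingers": 0},
    {"travel": [198, -85, 10], "delta_rot": [0, 0, -0.66], "fingers": 0},
    {"travel": [231, -99, 20], "delta_rot": [0, 0, -0.77], "fingers": 0},
    {"travel": [264, -113, 30], "delta_rot": [0, 0, -0.88], "fingers": 0},
    {"travel": [297, -127, 40], "delta_rot": [0, 0, -0.99], "fingers": 0},
    {"travel": [330, -142, 50], "delta_rot": [0, 0, -1.1], "fingers": 0},
    {"travel": [363, -156, 53], "delta_rot": [0, 0, -1.2], "fingers": 0},
    {"travel": [395, -170, 53], "delta_rot": [0, 0, -1.262], "fingers": 0},
    {"travel": [395, -170, 53], "delta_rot": [0, 0, -1.262], "fingers": 0},
    {"travel": [395, -170, 53], "delta_rot": [0, 0, -1.262], "fingers": 0},
    {"travel": [395, -170, 53], "delta_rot": [0, 0, -1.262], "fingers": 0}
  ],
  "newtons": 40
}}

```text
time: 1.6
tool_pos: [0.5435, -0.4101, 0.2505]
orientation: [[0.002, 1.0, -0.002], [1.0, -0.002, -0.001], [-0.001, -0.002, -1.0]]
wrist_force: [-0.6, -1.2, -0.4]
grip_width: 0.085
```

```bash
cat > look.py <<'E'
import sys
from bench import r
from h import *
s=r.state()
print("t",s["time"],"pos",np.array(s["tool_pos"]).round(4),"grip",round(s["grip_width"],4),"F",np.array(s["wrist_force"]).round(1))
print(np.array(s["orientation"]).round(3).tolist(),np.array(s["joints"]).round(2))
if len(sys.argv)>1:
  for n in("top","side"):
    d=r.get_image(n);pickle.dump(d,open(f"{n}{sys.argv[1]}.pkl","wb"))
    cv2.imwrite(f"pics/{n}{sys.argv[1]}.png",d["image"][:,:,::-1])
E
python3 look.py 1
```

```text
t 1.6 pos [ 0.5435 -0.4101  0.2505] grip 0.085 F [-0.6 -1.2 -0.4]
[[0.002, 1.0, -0.002], [1.0, -0.002, -0.001], [-0.001, -0.002, -1.0]] [ 0.77  0.61 -0.29  1.75  0.23  0.82  0.37]
```

Call:
{"method": "arm_command", "body": {
  "series": [
    {"travel": [2, 1.5, 25], "delta_rot": [0, 0, 0], "fingers": 0},
    {"travel": [2, 1.5, 50], "delta_rot": [0, 0, 0], "fingers": 0},
    {"travel": [2, 1.5, 75], "delta_rot": [0, 0, 0], "fingers": 0},
    {"travel": [2, 1.5, 100], "delta_rot": [0, 0, 0], "fingers": 0},
    {"travel": [2, 1.5, 120], "delta_rot": [0, 0, 0], "fingers": 0},
    {"travel": [2, 1.5, 135], "delta_rot": [0, 0, 0], "fingers": 0},
    {"travel": [2, 1.5, 145], "delta_rot": [0, 0, 0], "fingers": 0},
    {"travel": [2, 1.5, 150], "delta_rot": [0, 0, 0], "fingers": 0},
    {"travel": [2, 1.5, 150], "delta_rot": [0, 0, 0], "fingers": 0},
    {"travel": [2, 1.5, 150], "delta_rot": [0, 0, 0], "fingers": 0}
  ]
}}

```text
time: 2.7
tool_pos: [0.5469, -0.407, 0.1017]
orientation: [[0.0, 1.0, 0.001], [1.0, -0.0, -0.001], [-0.001, 0.001, -1.0]]
wrist_force: [0.3, -0.3, 0.3]
grip_width: 0.0856
```

```bash
python3 look.py 2; python3 - <<'E'
from h import *
s=pickle.load(open("side2.pkl","rb"))
cv2.imwrite("pics/c2.png",cv2.resize(s["image"][170:310,180:330,::-1],None,fx=4.2,fy=4.2,interpolation=cv2.INTER_CUBIC))
E
```

```text
t 2.7 pos [ 0.5469 -0.407   0.1017] grip 0.0856 F [ 0.3 -0.3  0.3]
[[0.0, 1.0, 0.001], [1.0, -0.0, -0.001], [-0.001, 0.001, -1.0]] [ 0.72  0.79 -0.23  1.81  0.3   0.57  0.31]
```

View pics/c2.png

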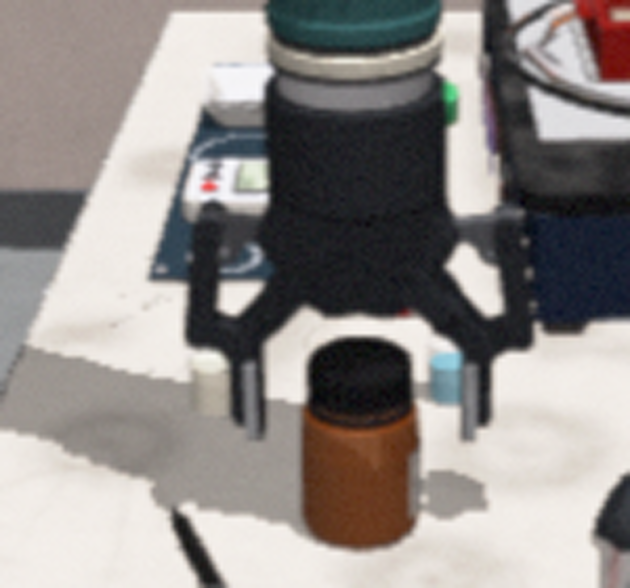

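Call:
{"method": "arm_command", "body": {
  "series": [
    {"travel": [0, 0, 5], "delta_rot": [0, 0, 0], "fingers": 0.2},
    {"travel": [0, 0, 5], "delta_rot": [0, 0, 0], "fingers": 0.5},
    {"travel": [0, 0, 5], "delta_rot": [0, 0, 0], "fingers": 0.6},
    {"travel": [0, 0, 5], "delta_rot": [0, 0, 0], "fingers": 0.6},
    {"travel": [0, 0, 5], "delta_rot": [0, 0, 0], "fingers": 0.6},
    {"travel": [0, 0, 5], "delta_rot": [0, 0, 0], "fingers": 0.6},
    {"travel": [0, 0, 5], "delta_rot": [0, 0, 0], "fingers": 0.6},
    {"travel": [0, 0, 5], "delta_rot": [0, 0, 0], "fingers": 0.6}
  ],
  "newtons": 40
}}

```text
time: 3.6
tool_pos: [0.5465, -0.4068, 0.0961]
orientation: [[0.0, 1.0, 0.0], [1.0, -0.0, -0.0], [-0.0, 0.0, -1.0]]
wrist_force: [-0.9, 0.2, 3.3]
grip_width: 0.0495
```

Call:
{"method": "arm_command", "body": {
  "series": [
    {"travel": [0, 0, -15], "delta_rot": [0, 0, 0], "fingers": 0.6},
    {"travel": [0, 0, -40], "delta_rot": [0, 0, 0], "fingers": 0.6},
    {"travel": [0, 0, -70], "delta_rot": [0, 0, 0], "fingers": 0.6},
    {"travel": [0, 0, -100], "delta_rot": [0, 0, 0], "fingers": 0.6},
    {"travel": [15, -3, -100], "delta_rot": [0, 0, 0], "fingers": 0.6},
    {"travel": [45, -10, -100], "delta_rot": [0, 0, 0], "fingers": 0.6},
    {"travel": [80, -18, -100], "delta_rot": [0, 0, 0], "fingers": 0.6},
    {"travel": [115, -26, -100], "delta_rot": [0, 0, 0], "fingers": 0.6},
    {"travel": [150, -34, -100], "delta_rot": [0, 0, 0], "fingers": 0.6},
    {"travel": [185, -42, -100], "delta_rot": [0, 0, 0], "fingers": 0.6},
    {"travel": [220, -50, -100], "delta_rot": [0, 0, 0], "fingers": 0.6},
    {"travel": [255, -58, -100], "delta_rot": [0, 0, 0], "fingers": 0.6},
    {"travel": [290, -66, -100], "delta_rot": [0, 0, 0], "fingers": 0.6},
    {"travel": [325, -74, -100], "delta_rot": [0, 0, 0], "fingers": 0.6},
    {"travel": [360, -82, -100], "delta_rot": [0, 0, 0], "fingers": 0.6},
    {"travel": [390, -89, -100], "delta_rot": [0, 0, 0], "fingers": 0.6},
    {"travel": [407, -93, -100], "delta_rot": [0, 0, 0], "fingers": 0.6},
    {"travel": [415, -94, -100], "delta_rot": [0, 0, 0], "fingers": 0.6},
    {"travel": [415, -94, -100], "delta_rot": [0, 0, 0], "fingers": 0.6},
    {"travel": [415, -94, -100], "delta_rot": [0, 0, 0], "fingers": 0.6}
  ]
}}

```text
time: 5.6
tool_pos: [0.4523, 0.0075, 0.1957]
orientation: [[0.001, 1.0, -0.0], [1.0, -0.001, -0.001], [-0.001, -0.0, -1.0]]
wrist_force: [0.6, -0.5, -2.3]
grip_width: 0.0495
```

```bash
python3 look.py 3
```

```text
t 5.6 pos [0.4523 0.0075 0.1957] grip 0.0495 F [ 0.6 -0.5 -2.3]
[[0.001, 1.0, -0.0], [1.0, -0.001, -0.001], [-0.001, -0.0, -1.0]] [ 0.06  0.45 -0.23  2.29  0.24  0.43 -0.37]
```

View pics/side3.png

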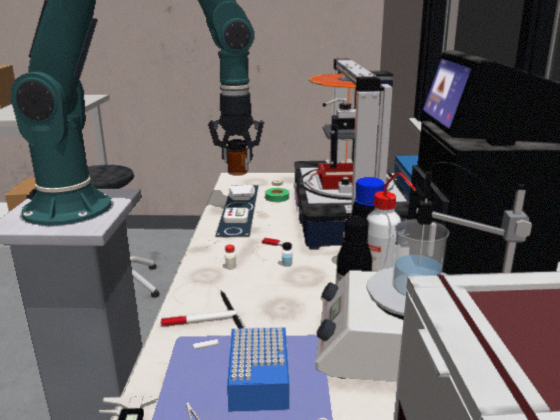

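Call:
{"method": "arm_command", "body": {
  "series": [
    {"travel": [0, 0, 15], "delta_rot": [0, 0, 0], "fingers": 0.6},
    {"travel": [0, 0, 35], "delta_rot": [0, 0, 0], "fingers": 0.6},
    {"travel": [0, 0, 55], "delta_rot": [0, 0, 0], "fingers": 0.6},
    {"travel": [0, 0, 72], "delta_rot": [0, 0, 0], "fingers": 0.6},
    {"travel": [0, 0, 82], "delta_rot": [0, 0, 0], "fingers": 0.6},
    {"travel": [0, 0, 88], "delta_rot": [0, 0, 0], "fingers": 0.6},
    {"travel": [0, 0, 92], "delta_rot": [0, 0, 0], "fingers": 0.6},
    {"travel": [0, 0, 94], "delta_rot": [0, 0, 0], "fingers": 0.6},
    {"travel": [0, 0, 95], "delta_rot": [0, 0, 0], "fingers": 0.6},
    {"travel": [0, 0, 95], "delta_rot": [0, 0, 0], "fingers": 0.6},
    {"travel": [0, 0, 95], "delta_rot": [0, 0, 0], "fingers": 0.6}
  ]
}}

```text
time: 6.8
tool_pos: [0.4526, 0.0083, 0.1012]
orientation: [[-0.0, 1.0, 0.001], [1.0, 0.0, 0.0], [0.0, 0.001, -1.0]]
wrist_force: [0.2, -0.8, -2.0]
grip_width: 0.0497
```

```bash
python3 look.py 4; python3 - <<'E'
from h import *
s=pickle.load(open("side4.pkl","rb"))
cv2.imwrite("pics/c4.png",cv2.resize(s["image"][110:250,180:330,::-1],None,fx=4.2,fy=4.2,interpolation=cv2.INTER_CUBIC))
d=pickle.load(open("top4.pkl","rb"))
cv2.imwrite("pics/a4.png",cv2.resize(d["image"][210:290,140:310,::-1],None,fx=4.7,fy=4.7,interpolation=cv2.INTER_CUBIC))
E
```

```text
t 6.8 pos [0.4526 0.0083 0.1012] grip 0.0497 F [ 0.2 -0.8 -2. ]
[[-0.0, 1.0, 0.001], [1.0, 0.0, 0.0], [0.0, 0.001, -1.0]] [-0.04  0.64 -0.1   2.33  0.33  0.18 -0.45]
```

View pics/c4.png

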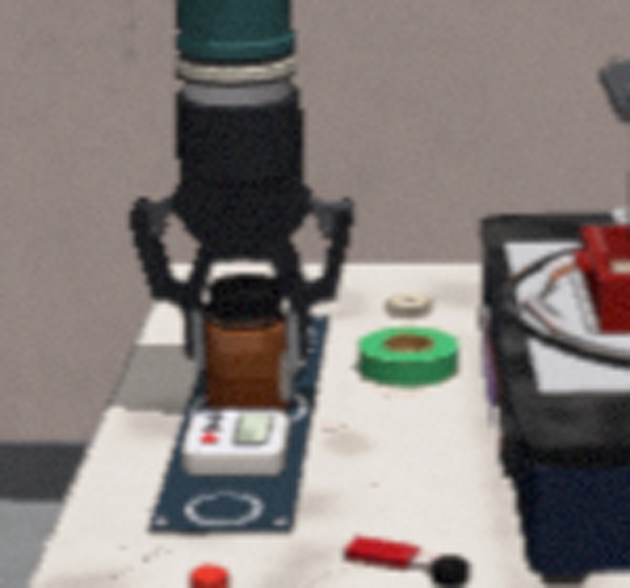

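Call:
{"method": "arm_command", "body": {
  "series": [
    {"travel": [0, 0, 1.5], "delta_rot": [0, 0, 0], "fingers": 0.6},
    {"travel": [0, 0, 1.5], "delta_rot": [0, 0, 0], "fingers": 0.6},
    {"travel": [0, 0, 1.5], "delta_rot": [0, 0, 0], "fingers": 0.6}
  ]
}}

```text
time: 7.2
tool_pos: [0.4527, 0.0083, 0.1]
orientation: [[-0.0, 1.0, 0.001], [1.0, 0.0, -0.0], [-0.0, 0.001, -1.0]]
wrist_force: [-1.2, 0.5, 6.4]
grip_width: 0.0497
```

Contact (force rose by about 8 N). Release and rise.

Call:
{"method": "arm_command", "body": {
  "series": [
    {"travel": [0, 0, 0], "delta_rot": [0, 0, 0], "fingers": 0.4},
    {"travel": [0, 0, 0], "delta_rot": [0, 0, 0], "fingers": 0.25},
    {"travel": [0, 0, 0], "delta_rot": [0, 0, 0], "fingers": 0.15},
    {"travel": [0, 0, 0], "delta_rot": [0, 0, 0], "fingers": 0.1},
    {"travel": [0, 0, 0], "delta_rot": [0, 0, 0], "fingers": 0.1},
    {"travel": [0, 0, 0], "delta_rot": [0, 0, 0], "fingers": 0.1},
    {"travel": [0, 0, -15], "delta_rot": [0, 0, 0], "fingers": 0.1},
    {"travel": [0, 0, -35], "delta_rot": [0, 0, 0], "fingers": 0.1},
    {"travel": [0, 0, -65], "delta_rot": [0, 0, 0], "fingers": 0.1},
    {"travel": [0, 0, -100], "delta_rot": [0, 0, 0], "fingers": 0.1},
    {"travel": [0, 0, -140], "delta_rot": [0, 0, 0], "fingers": 0.1},
    {"travel": [0, 0, -140], "delta_rot": [0, 0, 0], "fingers": 0.1}
  ]
}}

```text
time: 8.4
tool_pos: [0.4549, 0.0086, 0.2435]
orientation: [[0.0, 1.0, 0.01], [1.0, -0.0, 0.001], [0.001, 0.01, -1.0]]
wrist_force: [0.4, -0.9, -0.4]
grip_width: 0.0768
```

Call:
{"method": "arm_command", "body": {
  "series": [
    {"travel": [-40, 0, 0], "delta_rot": [0, 0, 0], "fingers": 0.4},
    {"travel": [-80, 0, 0], "delta_rot": [0, 0, 0], "fingers": 0.4},
    {"travel": [-120, 0, 0], "delta_rot": [0, 0, 0], "fingers": 0.4},
    {"travel": [-160, 10, 0], "delta_rot": [0, 0, 0], "fingers": 0.4},
    {"travel": [-200, 35, 0], "delta_rot": [0, 0, 0], "fingers": 0.4},
    {"travel": [-235, 60, 20], "delta_rot": [0, 0, 0], "fingers": 0.4},
    {"travel": [-265, 85, 40], "delta_rot": [0, 0, 0], "fingers": 0.4},
    {"travel": [-290, 110, 60], "delta_rot": [0, 0, 0], "fingers": 0.4},
    {"travel": [-305, 127, 80], "delta_rot": [0, 0, 0], "fingers": 0.4},
    {"travel": [-305, 127, 80], "delta_rot": [0, 0, 0], "fingers": 0.4},
    {"travel": [-305, 127, 80], "delta_rot": [0, 0, 0], "fingers": 0.4}
  ]
}}

```text
time: 9.5
tool_pos: [0.5785, -0.2961, 0.158]
orientation: [[0.0, 1.0, -0.003], [1.0, -0.0, 0.001], [0.001, -0.003, -1.0]]
wrist_force: [0.7, 0.2, 0.7]
grip_width: 0.0513
```

```bash
python3 look.py 5; python3 - <<'E'
from h import *
s=pickle.load(open("side5.pkl","rb"))
cv2.imwrite("pics/c5.png",cv2.resize(s["image"][150:300,190:340,::-1],None,fx=4,fy=4,interpolation=cv2.INTER_CUBIC))
d=pickle.load(open("top5.pkl","rb"))
cv2.imwrite("pics/a5.png",cv2.resize(d["image"][190:290,140:310,::-1],None,fx=4.7,fy=4.7,interpolation=cv2.INTER_CUBIC))
E
```

```text
t 9.5 pos [ 0.5785 -0.2961  0.158 ] grip 0.0513 F [0.7 0.2 0.7]
[[0.0, 1.0, -0.003], [1.0, -0.0, 0.001], [0.001, -0.003, -1.0]] [ 0.56  0.69 -0.23  1.87  0.25  0.62  0.18]
```

View pics/c5.png

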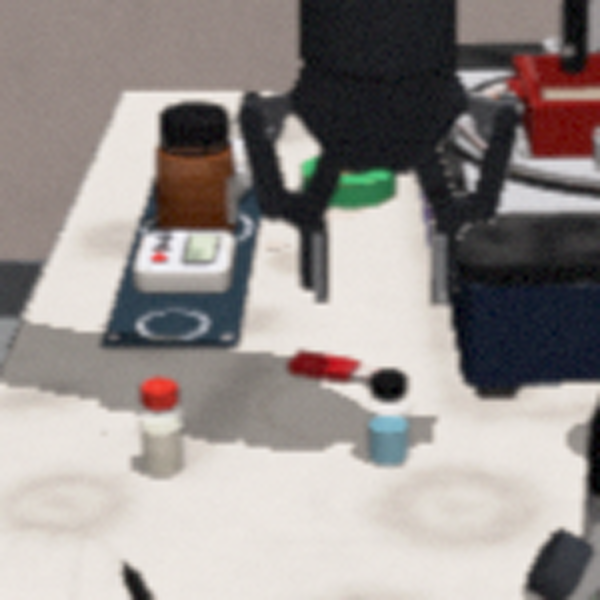

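View pics/a5.png

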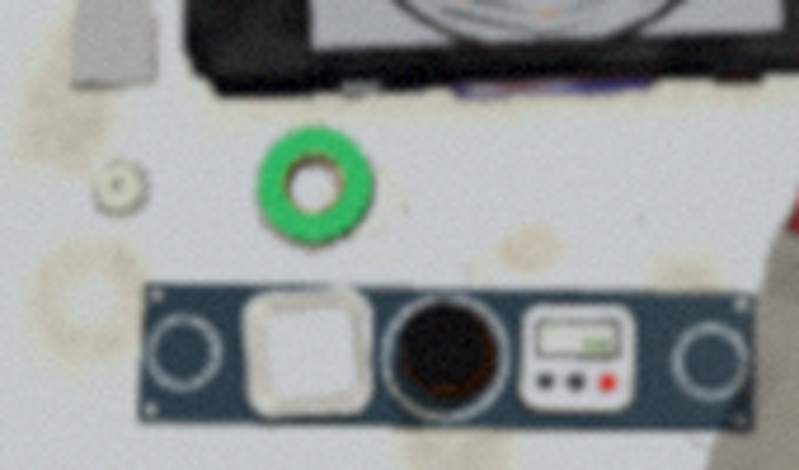

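Call:
{"method": "arm_command", "body": {
  "series": [
    {"travel": [-1, 3.5, 20], "delta_rot": [0, 0, 0], "fingers": 0.4},
    {"travel": [-1, 3.5, 40], "delta_rot": [0, 0, 0], "fingers": 0.4},
    {"travel": [-1, 3.5, 55], "delta_rot": [0, 0, 0], "fingers": 0.4},
    {"travel": [-1, 3.5, 68], "delta_rot": [0, 0, 0], "fingers": 0.4},
    {"travel": [-1, 3.5, 76], "delta_rot": [0, 0, 0], "fingers": 0.4},
    {"travel": [-1, 3.5, 78], "delta_rot": [0, 0, 0], "fingers": 0.4},
    {"travel": [-1, 3.5, 78], "delta_rot": [0, 0, 0], "fingers": 0.4},
    {"travel": [-1, 3.5, 78], "delta_rot": [0, 0, 0], "fingers": 0.4}
  ]
}}

```text
time: 10.4
tool_pos: [0.5834, -0.2979, 0.082]
orientation: [[0.0, 1.0, 0.001], [1.0, -0.0, -0.0], [-0.0, 0.001, -1.0]]
wrist_force: [-0.0, -0.4, -1.2]
grip_width: 0.0509
```

```bash
python3 look.py 6; python3 - <<'E'
from h import *
s=pickle.load(open("side6.pkl","rb"))
cv2.imwrite("pics/c6.png",cv2.resize(s["image"][200:300,240:340,::-1],None,fx=6,fy=6,interpolation=cv2.INTER_CUBIC))
E
```

```text
t 10.4 pos [ 0.5834 -0.2979  0.082 ] grip 0.0509 F [-0.  -0.4 -1.2]
[[0.0, 1.0, 0.001], [1.0, -0.0, -0.0], [-0.0, 0.001, -1.0]] [ 0.53  0.8  -0.19  1.88  0.29  0.49  0.15]
```

View pics/c6.png

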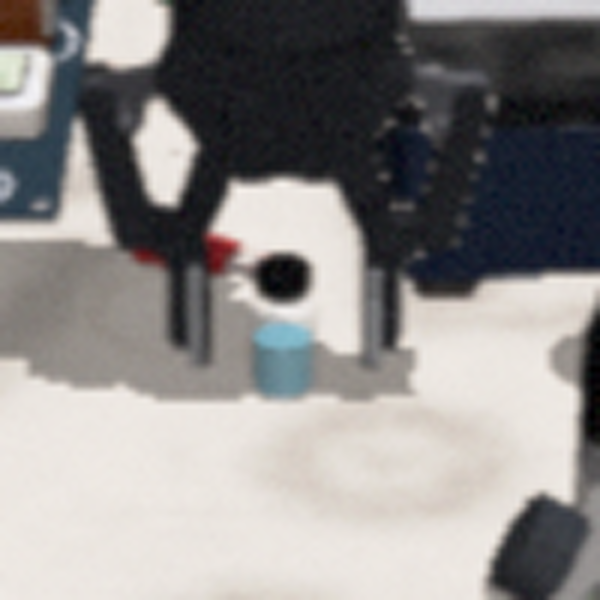

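Call:
{"method": "arm_command", "body": {
  "series": [
    {"travel": [0, -1, 3], "delta_rot": [0, 0, 0], "fingers": 0.5},
    {"travel": [0, -1, 3], "delta_rot": [0, 0, 0], "fingers": 0.6},
    {"travel": [0, -1, 3], "delta_rot": [0, 0, 0], "fingers": 0.7},
    {"travel": [0, -1, 3], "delta_rot": [0, 0, 0], "fingers": 0.8},
    {"travel": [0, -1, 3], "delta_rot": [0, 0, 0], "fingers": 0.85},
    {"travel": [0, -1, 3], "delta_rot": [0, 0, 0], "fingers": 0.85},
    {"travel": [0, -1, 3], "delta_rot": [0, 0, 0], "fingers": 0.85},
    {"travel": [0, -1, 3], "delta_rot": [0, 0, 0], "fingers": 0.85},
    {"travel": [0, -1, 3], "delta_rot": [0, 0, 0], "fingers": 0.85}
  ],
  "newtons": 20
}}

```text
time: 11.4
tool_pos: [0.5821, -0.2977, 0.0785]
orientation: [[-0.0, 1.0, 0.0], [1.0, 0.0, -0.0], [-0.0, 0.0, -1.0]]
wrist_force: [1.0, 1.1, 0.1]
grip_width: 0.0221
```

Call:
{"method": "arm_command", "body": {
  "series": [
    {"travel": [0, 0, -15], "delta_rot": [0, 0, 0], "fingers": 0.85},
    {"travel": [0, -10, -45], "delta_rot": [0, 0, 0], "fingers": 0.85},
    {"travel": [10, -30, -75], "delta_rot": [0, 0, 0], "fingers": 0.85},
    {"travel": [30, -55, -100], "delta_rot": [0, 0, 0], "fingers": 0.85},
    {"travel": [55, -80, -120], "delta_rot": [0, 0, 0], "fingers": 0.85},
    {"travel": [85, -100, -135], "delta_rot": [0, 0, 0], "fingers": 0.85},
    {"travel": [115, -115, -140], "delta_rot": [0, 0, 0], "fingers": 0.85},
    {"travel": [150, -120, -140], "delta_rot": [0, 0, 0], "fingers": 0.85},
    {"travel": [185, -120, -140], "delta_rot": [0, 0, 0], "fingers": 0.85},
    {"travel": [220, -120, -140], "delta_rot": [0, 0, 0], "fingers": 0.85},
    {"travel": [255, -120, -140], "delta_rot": [0, 0, 0], "fingers": 0.85},
    {"travel": [290, -120, -140], "delta_rot": [0, 0, 0], "fingers": 0.85},
    {"travel": [325, -125, -140], "delta_rot": [0, 0, 0], "fingers": 0.85},
    {"travel": [360, -130, -140], "delta_rot": [0, 0, 0], "fingers": 0.85},
    {"travel": [395, -132, -140], "delta_rot": [0, 0, 0], "fingers": 0.85},
    {"travel": [425, -132, -140], "delta_rot": [0, 0, 0], "fingers": 0.85},
    {"travel": [445, -132, -140], "delta_rot": [0, 0, 0], "fingers": 0.85},
    {"travel": [455, -132, -130], "delta_rot": [0, 0, 0], "fingers": 0.85},
    {"travel": [455, -132, -110], "delta_rot": [0, 0, 0], "fingers": 0.85},
    {"travel": [455, -132, -90], "delta_rot": [0, 0, 0], "fingers": 0.85}
  ]
}}

```text
time: 13.4
tool_pos: [0.4502, 0.1571, 0.1681]
orientation: [[-0.0, 1.0, 0.001], [1.0, 0.0, 0.0], [0.0, 0.001, -1.0]]
wrist_force: [-0.1, -0.3, -0.6]
grip_width: 0.0217
```

```bash
python3 look.py
```

```text
t 13.4 pos [0.4502 0.1571 0.1681] grip 0.0217 F [-0.1 -0.3 -0.6]
[[-0.0, 1.0, 0.001], [1.0, 0.0, 0.0], [0.0, 0.001, -1.0]] [-0.29  0.52 -0.19  2.25  0.25  0.39 -0.69]
```

Call:
{"method": "arm_command", "body": {
  "series": [
    {"travel": [0, 0, 20], "delta_rot": [0, 0, 0], "fingers": 0.85},
    {"travel": [0, 0, 40], "delta_rot": [0, 0, 0], "fingers": 0.85},
    {"travel": [0, 0, 58], "delta_rot": [0, 0, 0], "fingers": 0.85},
    {"travel": [0, 0, 70], "delta_rot": [0, 0, 0], "fingers": 0.85},
    {"travel": [0, 0, 78], "delta_rot": [0, 0, 0], "fingers": 0.85},
    {"travel": [0, 0, 82], "delta_rot": [0, 0, 0], "fingers": 0.85},
    {"travel": [0, 0, 84], "delta_rot": [0, 0, 0], "fingers": 0.85},
    {"travel": [0, 0, 84], "delta_rot": [0, 0, 0], "fingers": 0.85},
    {"travel": [0, 0, 84], "delta_rot": [0, 0, 0], "fingers": 0.85}
  ]
}}

```text
time: 14.3
tool_pos: [0.4502, 0.1574, 0.0849]
orientation: [[0.0, 1.0, 0.001], [1.0, -0.0, 0.0], [0.0, 0.001, -1.0]]
wrist_force: [0.4, 0.2, -0.4]
grip_width: 0.0217
```

```bash
python3 look.py
```

```text
t 14.3 pos [0.4502 0.1574 0.0849] grip 0.0217 F [ 0.4  0.2 -0.4]
[[0.0, 1.0, 0.001], [1.0, -0.0, 0.0], [0.0, 0.001, -1.0]] [-0.36  0.68 -0.09  2.28  0.31  0.19 -0.74]
```

Call:
{"method": "arm_command", "body": {
  "series": [
    {"travel": [0, 0, 1.5], "delta_rot": [0, 0, 0], "fingers": 0.85},
    {"travel": [0, 0, 2.5], "delta_rot": [0, 0, 0], "fingers": 0.85},
    {"travel": [0, 0, 2.5], "delta_rot": [0, 0, 0], "fingers": 0.85}
  ]
}}

```text
time: 14.6
tool_pos: [0.4502, 0.1574, 0.0823]
orientation: [[-0.0, 1.0, 0.001], [1.0, 0.0, 0.0], [0.0, 0.001, -1.0]]
wrist_force: [-0.8, -0.5, 4.2]
grip_width: 0.0218
```

Contact at about 4 N. I release gently and rise.

Call:
{"method": "arm_command", "body": {
  "series": [
    {"travel": [0, 0, 0], "delta_rot": [0, 0, 0], "fingers": 0.7},
    {"travel": [0, 0, 0], "delta_rot": [0, 0, 0], "fingers": 0.6},
    {"travel": [0, 0, 0], "delta_rot": [0, 0, 0], "fingers": 0.5},
    {"travel": [0, 0, 0], "delta_rot": [0, 0, 0], "fingers": 0.4},
    {"travel": [0, 0, 0], "delta_rot": [0, 0, 0], "fingers": 0.4},
    {"travel": [0, 0, 0], "delta_rot": [0, 0, 0], "fingers": 0.4},
    {"travel": [0, 0, -15], "delta_rot": [0, 0, 0], "fingers": 0.4},
    {"travel": [0, 0, -40], "delta_rot": [0, 0, 0], "fingers": 0.4},
    {"travel": [0, 0, -75], "delta_rot": [0, 0, 0], "fingers": 0.4},
    {"travel": [0, 0, -115], "delta_rot": [0, 0, 0], "fingers": 0.4},
    {"travel": [0, 0, -150], "delta_rot": [0, 0, 0], "fingers": 0.4},
    {"travel": [0, 0, -150], "delta_rot": [0, 0, 0], "fingers": 0.4},
    {"travel": [0, 0, -150], "delta_rot": [0, 0, 0], "fingers": 0.4}
  ]
}}

```text
time: 15.9
tool_pos: [0.4501, 0.1571, 0.2325]
orientation: [[0.0, 1.0, 0.002], [1.0, -0.0, 0.0], [0.0, 0.002, -1.0]]
wrist_force: [-1.0, -0.9, -1.3]
grip_width: 0.0512
```

Call:
{"method": "arm_command", "body": {
  "series": [
    {"travel": [10, 15, 0], "delta_rot": [0, 0, 0.13], "fingers": 0.4},
    {"travel": [20, 30, 0], "delta_rot": [0, 0, 0.26], "fingers": 0.4},
    {"travel": [30, 45, 0], "delta_rot": [0, 0, 0.39], "fingers": 0.4},
    {"travel": [43, 60, 0], "delta_rot": [0, 0, 0.52], "fingers": 0.4},
    {"travel": [43, 75, 0], "delta_rot": [0, 0, 0.65], "fingers": 0.4},
    {"travel": [43, 85, 0], "delta_rot": [0, 0, 0.78], "fingers": 0.4},
    {"travel": [43, 93, 0], "delta_rot": [0, 0, 0.91], "fingers": 0.4},
    {"travel": [43, 93, 10], "delta_rot": [0, 0, 1.04], "fingers": 0.4},
    {"travel": [43, 93, 25], "delta_rot": [0, 0, 1.17], "fingers": 0.4},
    {"travel": [43, 93, 45], "delta_rot": [0, 0, 1.3], "fingers": 0.4},
    {"travel": [43, 93, 65], "delta_rot": [0, 0, 1.43], "fingers": 0.4},
    {"travel": [43, 93, 85], "delta_rot": [0, 0, 1.57], "fingers": 0.4},
    {"travel": [43, 93, 100], "delta_rot": [0, 0, 1.57], "fingers": 0.4},
    {"travel": [43, 93, 110], "delta_rot": [0, 0, 1.57], "fingers": 0.4},
    {"travel": [43, 93, 110], "delta_rot": [0, 0, 1.57], "fingers": 0.4},
    {"travel": [43, 93, 110], "delta_rot": [0, 0, 1.57], "fingers": 0.4}
  ]
}}

```text
time: 17.5
tool_pos: [0.5431, 0.2001, 0.1218]
orientation: [[1.0, 0.002, -0.0], [0.002, -1.0, -0.0], [-0.0, 0.0, -1.0]]
wrist_force: [0.4, 0.3, -0.0]
grip_width: 0.0513
```

```bash
python3 look.py 7; python3 - <<'E'
from h import *
s=pickle.load(open("side7.pkl","rb"))
cv2.imwrite("pics/c7.png",cv2.resize(s["image"][130:250,200:320,::-1],None,fx=5,fy=5,interpolation=cv2.INTER_CUBIC))
d=pickle.load(open("top7.pkl","rb"))
cv2.imwrite("pics/a7.png",cv2.resize(d["image"][180:290,140:310,::-1],None,fx=4.7,fy=4.7,interpolation=cv2.INTER_CUBIC))
E
```

```text
t 17.5 pos [0.5431 0.2001 0.1218] grip 0.0513 F [ 0.4  0.3 -0. ]
[[1.0, 0.002, -0.0], [0.002, -1.0, -0.0], [-0.0, 0.0, -1.0]] [-0.53  0.68  0.13  2.06 -0.2   0.42 -1.8 ]
```

View pics/c7.png

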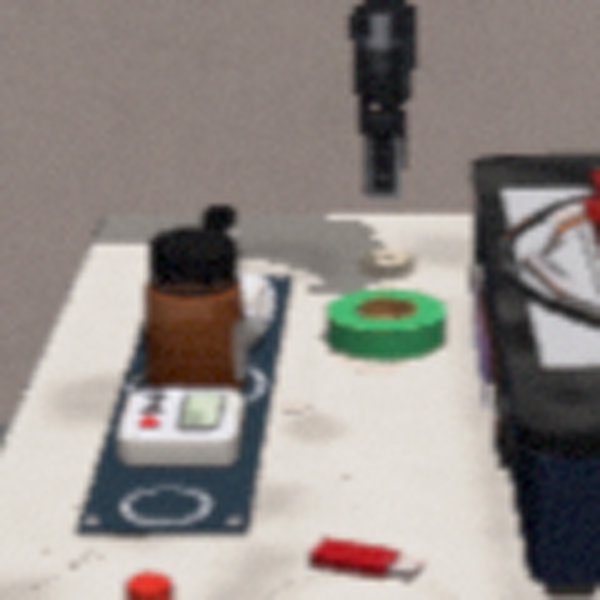

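View pics/a7.png

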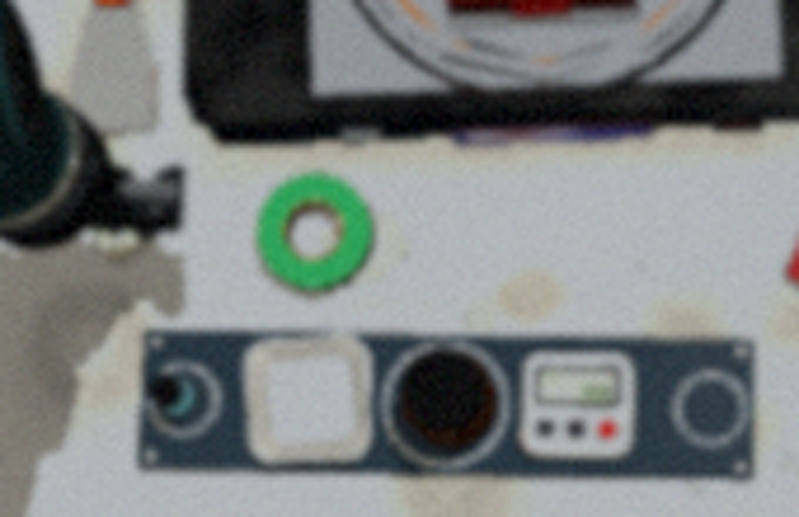

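Call:
{"method": "arm_command", "body": {
  "series": [
    {"travel": [0, 0, 15], "delta_rot": [0, 0, 0], "fingers": 0.4},
    {"travel": [0, 0, 30], "delta_rot": [0, 0, 0], "fingers": 0.4},
    {"travel": [0, 0, 40], "delta_rot": [0, 0, 0], "fingers": 0.4},
    {"travel": [0, 0, 46], "delta_rot": [0, 0, 0], "fingers": 0.4},
    {"travel": [0, 0, 48], "delta_rot": [0, 0, 0], "fingers": 0.4},
    {"travel": [0, 0, 48], "delta_rot": [0, 0, 0], "fingers": 0.4},
    {"travel": [0, 0, 48], "delta_rot": [0, 0, 0], "fingers": 0.4}
  ]
}}

```text
time: 18.3
tool_pos: [0.5432, 0.2003, 0.074]
orientation: [[1.0, 0.001, 0.0], [0.001, -1.0, 0.0], [0.0, -0.0, -1.0]]
wrist_force: [-1.0, -0.2, 0.1]
grip_width: 0.0515
```

```bash
python3 look.py 8; python3 - <<'E'
from h import *
s=pickle.load(open("side8.pkl","rb"))
cv2.imwrite("pics/c8.png",cv2.resize(s["image"][140:220,240:320,::-1],None,fx=7,fy=7,interpolation=cv2.INTER_CUBIC))
E
```

```text
t 18.3 pos [0.5432 0.2003 0.074 ] grip 0.0515 F [-1.  -0.2  0.1]
[[1.0, 0.001, 0.0], [0.001, -1.0, 0.0], [0.0, -0.0, -1.0]] [-0.5   0.76  0.1   2.06 -0.22  0.33 -1.79]
```

View pics/c8.png

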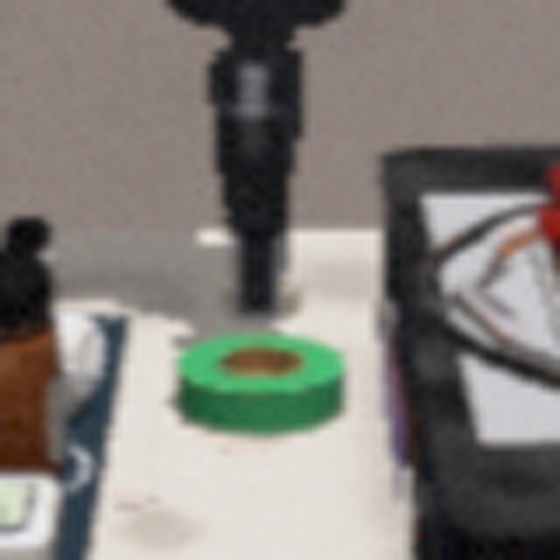

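Call:
{"method": "arm_command", "body": {
  "series": [
    {"travel": [0, 0, 0], "delta_rot": [0, 0, 0], "fingers": 0.5},
    {"travel": [0, 0, 0], "delta_rot": [0, 0, 0], "fingers": 0.6},
    {"travel": [0, 0, 0], "delta_rot": [0, 0, 0], "fingers": 0.65},
    {"travel": [0, 0, 0], "delta_rot": [0, 0, 0], "fingers": 0.72},
    {"travel": [0, 0, 0], "delta_rot": [0, 0, 0], "fingers": 0.72},
    {"travel": [0, 0, 0], "delta_rot": [0, 0, 0], "fingers": 0.72},
    {"travel": [0, 0, 0], "delta_rot": [0, 0, 0], "fingers": 0.72},
    {"travel": [0, 0, 0], "delta_rot": [0, 0, 0], "fingers": 0.72}
  ],
  "newtons": 25
}}

```text
time: 19.2
tool_pos: [0.5431, 0.2004, 0.0744]
orientation: [[1.0, 0.001, 0.0], [0.001, -1.0, 0.0], [0.0, -0.0, -1.0]]
wrist_force: [-2.0, 0.1, 6.3]
grip_width: 0.0313
```

Call:
{"method": "arm_command", "body": {
  "series": [
    {"travel": [0, 0, -10], "delta_rot": [0, 0, 0], "fingers": 0.72},
    {"travel": [0, 0, -35], "delta_rot": [0, 0, 0], "fingers": 0.72},
    {"travel": [0, 0, -65], "delta_rot": [0, 0, 0], "fingers": 0.72},
    {"travel": [0, 0, -95], "delta_rot": [0, 0, 0], "fingers": 0.72},
    {"travel": [-10, 12, -110], "delta_rot": [0, 0, -0.1], "fingers": 0.72},
    {"travel": [-25, 32, -110], "delta_rot": [0, 0, -0.2], "fingers": 0.72},
    {"travel": [-40, 52, -110], "delta_rot": [0, 0, -0.3], "fingers": 0.72},
    {"travel": [-55, 72, -110], "delta_rot": [0, 0, -0.4], "fingers": 0.72},
    {"travel": [-70, 90, -110], "delta_rot": [0, 0, -0.5], "fingers": 0.72},
    {"travel": [-82, 105, -110], "delta_rot": [0, 0, -0.6], "fingers": 0.72},
    {"travel": [-90, 115, -110], "delta_rot": [0, 0, -0.7], "fingers": 0.72},
    {"travel": [-92, 118, -100], "delta_rot": [0, 0, -0.785], "fingers": 0.72},
    {"travel": [-92, 118, -80], "delta_rot": [0, 0, -0.785], "fingers": 0.72},
    {"travel": [-92, 118, -65], "delta_rot": [0, 0, -0.785], "fingers": 0.72},
    {"travel": [-92, 118, -60], "delta_rot": [0, 0, -0.785], "fingers": 0.72},
    {"travel": [-92, 118, -60], "delta_rot": [0, 0, -0.785], "fingers": 0.72},
    {"travel": [-92, 118, -60], "delta_rot": [0, 0, -0.785], "fingers": 0.72}
  ]
}}

```text
time: 20.9
tool_pos: [0.4513, 0.0823, 0.1343]
orientation: [[0.707, 0.707, 0.001], [0.707, -0.707, 0.0], [0.0, 0.0, -1.0]]
wrist_force: [-0.4, -0.6, 0.7]
grip_width: 0.0316
```

```bash
python3 look.py 9; python3 - <<'E'
from h import *
s=pickle.load(open("side9.pkl","rb"))
cv2.imwrite("pics/c9.png",cv2.resize(s["image"][120:240,200:320,::-1],None,fx=5,fy=5,interpolation=cv2.INTER_CUBIC))
d=pickle.load(open("top9.pkl","rb"))
cv2.imwrite("pics/a9.png",cv2.resize(d["image"][180:290,140:310,::-1],None,fx=4.7,fy=4.7,interpolation=cv2.INTER_CUBIC))
E
```

```text
t 20.9 pos [0.4513 0.0823 0.1343] grip 0.0316 F [-0.4 -0.6  0.7]
[[0.707, 0.707, 0.001], [0.707, -0.707, 0.0], [0.0, 0.0, -1.0]] [-0.25  0.57 -0.05  2.31  0.09  0.26 -1.16]
```

View pics/c9.png

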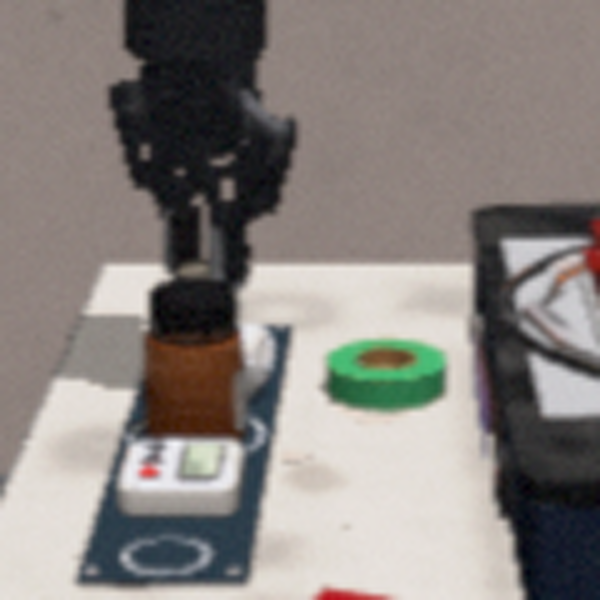

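View pics/a9.png

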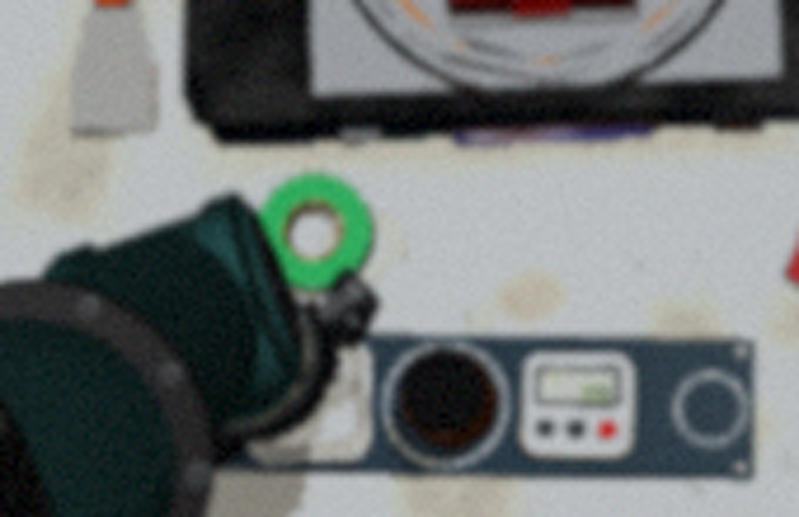

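Call:
{"method": "arm_command", "body": {
  "series": [
    {"travel": [0, 0, 12], "delta_rot": [0, 0, 0], "fingers": 0.72},
    {"travel": [0, 0, 24], "delta_rot": [0, 0, 0], "fingers": 0.72},
    {"travel": [0, 0, 32], "delta_rot": [0, 0, 0], "fingers": 0.72},
    {"travel": [0, 0, 37], "delta_rot": [0, 0, 0], "fingers": 0.72},
    {"travel": [0, 0, 39], "delta_rot": [0, 0, 0], "fingers": 0.72},
    {"travel": [0, 0, 39], "delta_rot": [0, 0, 0], "fingers": 0.72},
    {"travel": [0, 0, 39], "delta_rot": [0, 0, 0], "fingers": 0.72}
  ]
}}

```text
time: 21.7
tool_pos: [0.4511, 0.0822, 0.0949]
orientation: [[0.707, 0.707, 0.0], [0.707, -0.707, 0.0], [0.0, 0.0, -1.0]]
wrist_force: [0.3, -0.2, -0.2]
grip_width: 0.0312
```

```bash
python3 look.py
```

```text
t 21.7 pos [0.4511 0.0822 0.0949] grip 0.0312 F [ 0.3 -0.2 -0.2]
[[0.707, 0.707, 0.0], [0.707, -0.707, 0.0], [0.0, 0.0, -1.0]] [-0.26  0.65 -0.03  2.32  0.1   0.17 -1.17]
```

Lower 1.5 mm more, then release with a small opening and rise.

Call:
{"method": "arm_command", "body": {
  "series": [
    {"travel": [0, 0, 1.5], "delta_rot": [0, 0, 0], "fingers": 0.72},
    {"travel": [0, 0, 1.5], "delta_rot": [0, 0, 0], "fingers": 0.72},
    {"travel": [0, 0, 1.5], "delta_rot": [0, 0, 0], "fingers": 0.6},
    {"travel": [0, 0, 1.5], "delta_rot": [0, 0, 0], "fingers": 0.52},
    {"travel": [0, 0, 1.5], "delta_rot": [0, 0, 0], "fingers": 0.52},
    {"travel": [0, 0, 1.5], "delta_rot": [0, 0, 0], "fingers": 0.52},
    {"travel": [0, 0, -10], "delta_rot": [0, 0, 0], "fingers": 0.52},
    {"travel": [0, 0, -35], "delta_rot": [0, 0, 0], "fingers": 0.52},
    {"travel": [0, 0, -70], "delta_rot": [0, 0, 0], "fingers": 0.4},
    {"travel": [0, 0, -110], "delta_rot": [0, 0, 0], "fingers": 0.4},
    {"travel": [0, 0, -135], "delta_rot": [0, 0, 0], "fingers": 0.4},
    {"travel": [0, 0, -135], "delta_rot": [0, 0, 0], "fingers": 0.4}
  ]
}}

```text
time: 22.9
tool_pos: [0.4527, 0.0826, 0.2338]
orientation: [[0.707, 0.707, 0.008], [0.707, -0.707, 0.002], [0.007, 0.004, -1.0]]
wrist_force: [0.6, 0.4, -0.4]
grip_width: 0.0514
```

Call:
{"method": "arm_command", "body": {
  "series": [
    {"travel": [-20, 22, 0], "delta_rot": [0, 0, -0.1], "fingers": 0.4},
    {"travel": [-45, 49, 0], "delta_rot": [0, 0, -0.2], "fingers": 0.4},
    {"travel": [-70, 76, 0], "delta_rot": [0, 0, -0.3], "fingers": 0.4},
    {"travel": [-95, 104, 0], "delta_rot": [0, 0, -0.4], "fingers": 0.4},
    {"travel": [-120, 131, 0], "delta_rot": [0, 0, -0.5], "fingers": 0.4},
    {"travel": [-145, 158, 0], "delta_rot": [0, 0, -0.6], "fingers": 0.4},
    {"travel": [-170, 186, 0], "delta_rot": [0, 0, -0.7], "fingers": 0.4},
    {"travel": [-195, 213, 0], "delta_rot": [0, 0, -0.785], "fingers": 0.4},
    {"travel": [-220, 240, 15], "delta_rot": [0, 0, -0.785], "fingers": 0.4},
    {"travel": [-245, 267, 35], "delta_rot": [0, 0, -0.785], "fingers": 0.4},
    {"travel": [-260, 284, 55], "delta_rot": [0, 0, -0.785], "fingers": 0.4},
    {"travel": [-265, 289, 70], "delta_rot": [0, 0, -0.785], "fingers": 0.4},
    {"travel": [-265, 289, 75], "delta_rot": [0, 0, -0.785], "fingers": 0.4},
    {"travel": [-265, 289, 75], "delta_rot": [0, 0, -0.785], "fingers": 0.4}
  ]
}}

```text
time: 24.3
tool_pos: [0.4677, -0.3073, 0.154]
orientation: [[-0.002, 1.0, -0.002], [1.0, 0.002, 0.002], [0.002, -0.002, -1.0]]
wrist_force: [0.6, 0.3, 0.2]
grip_width: 0.0513
```

```bash
python3 look.py 10; python3 - <<'E'
from h import *
s=pickle.load(open("side10.pkl","rb"))
cv2.imwrite("pics/c10.png",cv2.resize(s["image"][150:290,180:320,::-1],None,fx=4.2,fy=4.2,interpolation=cv2.INTER_CUBIC))
d=pickle.load(open("top10.pkl","rb"))
cv2.imwrite("pics/a10.png",cv2.resize(d["image"][180:290,140:310,::-1],None,fx=4.7,fy=4.7,interpolation=cv2.INTER_CUBIC))
E
```

```text
t 24.3 pos [ 0.4677 -0.3073  0.154 ] grip 0.0513 F [0.6 0.3 0.2]
[[-0.002, 1.0, -0.002], [1.0, 0.002, 0.002], [0.002, -0.002, -1.0]] [ 0.68  0.61 -0.25  2.07  0.3   0.49  0.21]
```

View pics/c10.png

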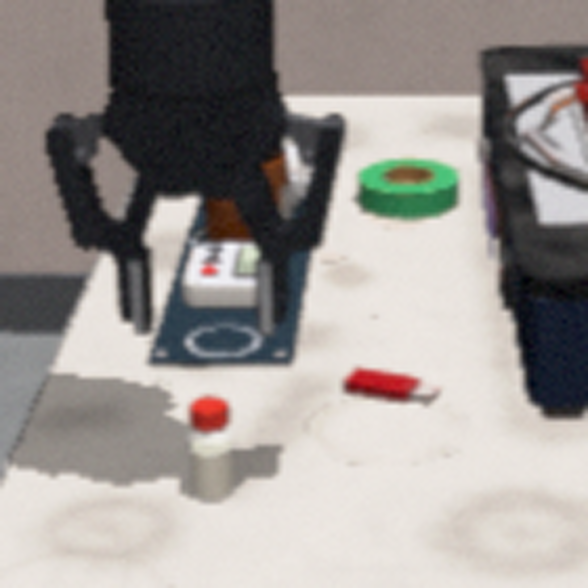

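View pics/a10.png

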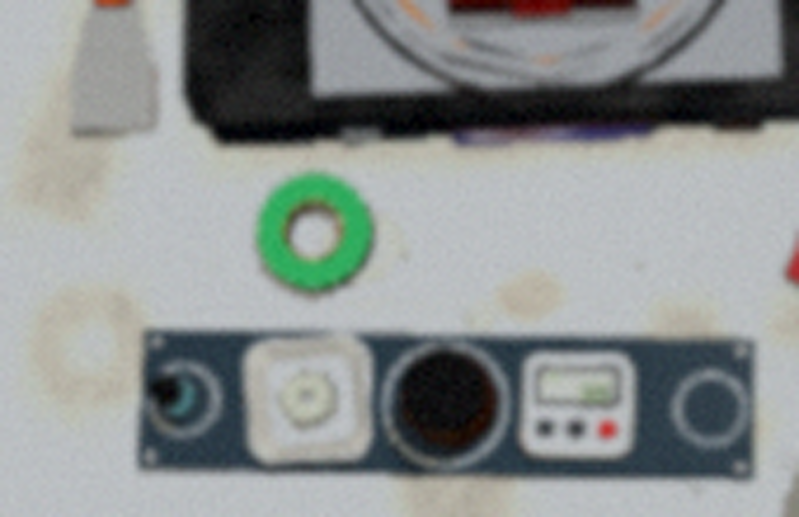

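Gear sits centred at about (307,397) in the boats at (308,399), and the black vial is on its ring. Now the red vial.

Call:
{"method": "arm_command", "body": {
  "series": [
    {"travel": [-1.5, 0, 20], "delta_rot": [0, 0, 0], "fingers": 0.4},
    {"travel": [-1.5, 0, 40], "delta_rot": [0, 0, 0], "fingers": 0.4},
    {"travel": [-1.5, 0, 55], "delta_rot": [0, 0, 0], "fingers": 0.4},
    {"travel": [-1.5, 0, 67], "delta_rot": [0, 0, 0], "fingers": 0.4},
    {"travel": [-1.5, 0, 75], "delta_rot": [0, 0, 0], "fingers": 0.4},
    {"travel": [-1.5, 0, 75], "delta_rot": [0, 0, 0], "fingers": 0.5},
    {"travel": [-1.5, 0, 75], "delta_rot": [0, 0, 0], "fingers": 0.6},
    {"travel": [-1.5, 0, 75], "delta_rot": [0, 0, 0], "fingers": 0.7},
    {"travel": [-1.5, 0, 75], "delta_rot": [0, 0, 0], "fingers": 0.8},
    {"travel": [-1.5, 0, 75], "delta_rot": [0, 0, 0], "fingers": 0.85},
    {"travel": [-1.5, 0, 75], "delta_rot": [0, 0, 0], "fingers": 0.85},
    {"travel": [-1.5, 0, 75], "delta_rot": [0, 0, 0], "fingers": 0.85},
    {"travel": [-1.5, 0, 75], "delta_rot": [0, 0, 0], "fingers": 0.85},
    {"travel": [-1.5, 0, 75], "delta_rot": [0, 0, 0], "fingers": 0.85}
  ],
  "newtons": 20
}}

```text
time: 25.8
tool_pos: [0.4686, -0.3113, 0.0805]
orientation: [[0.0, 1.0, 0.001], [1.0, -0.0, -0.001], [-0.001, 0.001, -1.0]]
wrist_force: [-0.4, 0.6, 5.2]
grip_width: 0.0219
```

Call:
{"method": "arm_command", "body": {
  "series": [
    {"travel": [0, 0, -15], "delta_rot": [0, 0, 0], "fingers": 0.85},
    {"travel": [0, 0, -40], "delta_rot": [0, 0, 0], "fingers": 0.85},
    {"travel": [15, -3, -60], "delta_rot": [0, 0, 0], "fingers": 0.85},
    {"travel": [45, -6, -60], "delta_rot": [0, 0, 0], "fingers": 0.85},
    {"travel": [80, -10, -60], "delta_rot": [0, 0, 0], "fingers": 0.85},
    {"travel": [115, -13, -60], "delta_rot": [0, 0, 0], "fingers": 0.85},
    {"travel": [145, -15, -60], "delta_rot": [0, 0, 0], "fingers": 0.85},
    {"travel": [162, -15, -60], "delta_rot": [0, 0, 0], "fingers": 0.85},
    {"travel": [168, -15, -50], "delta_rot": [0, 0, 0], "fingers": 0.85},
    {"travel": [168, -15, -35], "delta_rot": [0, 0, 0], "fingers": 0.85},
    {"travel": [168, -15, -20], "delta_rot": [0, 0, 0], "fingers": 0.85},
    {"travel": [168, -15, -10], "delta_rot": [0, 0, 0], "fingers": 0.85},
    {"travel": [168, -15, -7], "delta_rot": [0, 0, 0], "fingers": 0.85},
    {"travel": [168, -15, -7], "delta_rot": [0, 0, 0], "fingers": 0.85}
  ]
}}

```text
time: 27.2
tool_pos: [0.453, -0.1434, 0.0864]
orientation: [[0.001, 1.0, -0.001], [1.0, -0.001, -0.0], [-0.0, -0.001, -1.0]]
wrist_force: [0.0, -0.4, -0.2]
grip_width: 0.0216
```

```bash
python3 look.py 11; python3 - <<'E'
from h import *
s=pickle.load(open("side11.pkl","rb"))
cv2.imwrite("pics/c11.png",cv2.resize(s["image"][150:290,180:320,::-1],None,fx=4.2,fy=4.2,interpolation=cv2.INTER_CUBIC))
E
```

```text
t 27.2 pos [ 0.453  -0.1434  0.0864] grip 0.0216 F [ 0.  -0.4 -0.2]
[[0.001, 1.0, -0.001], [1.0, -0.001, -0.0], [-0.0, -0.001, -1.0]] [ 0.28  0.68 -0.1   2.28  0.33  0.19 -0.12]
```

View pics/c11.png

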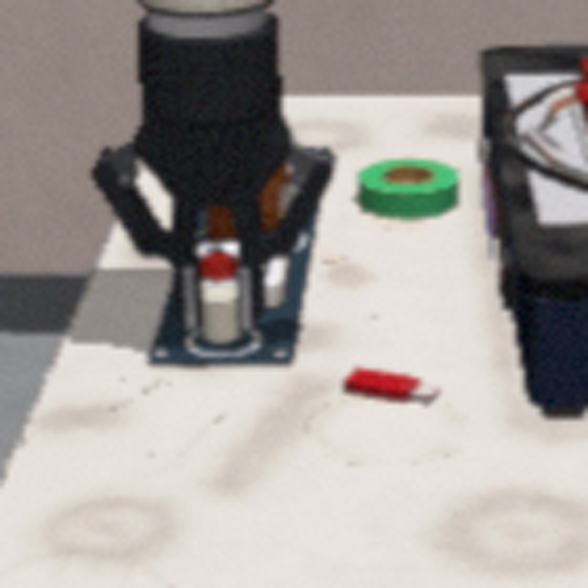

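Call:
{"method": "arm_command", "body": {
  "series": [
    {"travel": [0, 0, 1.5], "delta_rot": [0, 0, 0], "fingers": 0.85},
    {"travel": [0, 0, 2.5], "delta_rot": [0, 0, 0], "fingers": 0.85},
    {"travel": [0, 0, 2.5], "delta_rot": [0, 0, 0], "fingers": 0.85}
  ]
}}

```text
time: 27.6
tool_pos: [0.4532, -0.1431, 0.0846]
orientation: [[0.0, 1.0, 0.0], [1.0, -0.0, -0.0], [-0.0, 0.0, -1.0]]
wrist_force: [-0.3, -0.2, -0.4]
grip_width: 0.0216
```

Call:
{"method": "arm_command", "body": {
  "series": [
    {"travel": [0, 0, 1], "delta_rot": [0, 0, 0], "fingers": 0.85},
    {"travel": [0, 0, 1], "delta_rot": [0, 0, 0], "fingers": 0.85}
  ]
}}

```text
time: 27.8
tool_pos: [0.4533, -0.143, 0.0845]
orientation: [[-0.0, 1.0, 0.001], [1.0, 0.0, -0.001], [-0.001, 0.001, -1.0]]
wrist_force: [-2.8, 0.7, 11.4]
grip_width: 0.0218
```

Contact. Back off 1 mm, release, rise.

Call:
{"method": "arm_command", "body": {
  "series": [
    {"travel": [0, 0, -0.7], "delta_rot": [0, 0, 0], "fingers": 0.85},
    {"travel": [0, 0, -0.7], "delta_rot": [0, 0, 0], "fingers": 0.7},
    {"travel": [0, 0, -0.7], "delta_rot": [0, 0, 0], "fingers": 0.6},
    {"travel": [0, 0, -0.7], "delta_rot": [0, 0, 0], "fingers": 0.5},
    {"travel": [0, 0, -0.7], "delta_rot": [0, 0, 0], "fingers": 0.4},
    {"travel": [0, 0, -0.7], "delta_rot": [0, 0, 0], "fingers": 0.4},
    {"travel": [0, 0, -15], "delta_rot": [0, 0, 0], "fingers": 0.4},
    {"travel": [0, 0, -40], "delta_rot": [0, 0, 0], "fingers": 0.4},
    {"travel": [0, 0, -75], "delta_rot": [0, 0, 0], "fingers": 0.4},
    {"travel": [0, 0, -110], "delta_rot": [0, 0, 0], "fingers": 0.4},
    {"travel": [0, 0, -150], "delta_rot": [0, 0, 0], "fingers": 0.4},
    {"travel": [-40, 0, -150], "delta_rot": [0, 0, 0], "fingers": 0.4},
    {"travel": [-85, 0, -150], "delta_rot": [0, 0, 0], "fingers": 0.4},
    {"travel": [-130, 0, -150], "delta_rot": [0, 0, 0], "fingers": 0.4},
    {"travel": [-175, 0, -150], "delta_rot": [0, 0, 0], "fingers": 0.4},
    {"travel": [-200, 0, -150], "delta_rot": [0, 0, 0], "fingers": 0.4},
    {"travel": [-200, 0, -150], "delta_rot": [0, 0, 0], "fingers": 0.4},
    {"travel": [-200, 0, -150], "delta_rot": [0, 0, 0], "fingers": 0.4}
  ]
}}

```text
time: 29.6
tool_pos: [0.4527, -0.343, 0.233]
orientation: [[0.001, 1.0, -0.001], [1.0, -0.001, 0.001], [0.001, -0.001, -1.0]]
wrist_force: [1.2, 0.6, -0.6]
grip_width: 0.0514
```

```bash
python3 look.py 12; python3 - <<'E'
from h import *
s=pickle.load(open("side12.pkl","rb"))
cv2.imwrite("pics/c12.png",cv2.resize(s["image"][150:290,180:320,::-1],None,fx=4.2,fy=4.2,interpolation=cv2.INTER_CUBIC))
d=pickle.load(open("top12.pkl","rb"))
cv2.imwrite("pics/a12.png",cv2.resize(d["image"][180:290,140:310,::-1],None,fx=4.7,fy=4.7,interpolation=cv2.INTER_CUBIC))
E
```

```text
t 29.6 pos [ 0.4527 -0.343   0.233 ] grip 0.0514 F [ 1.2  0.6 -0.6]
[[0.001, 1.0, -0.001], [1.0, -0.001, 0.001], [0.001, -0.001, -1.0]] [ 0.77  0.5  -0.27  2.01  0.21  0.65  0.36]
```

View pics/c12.png

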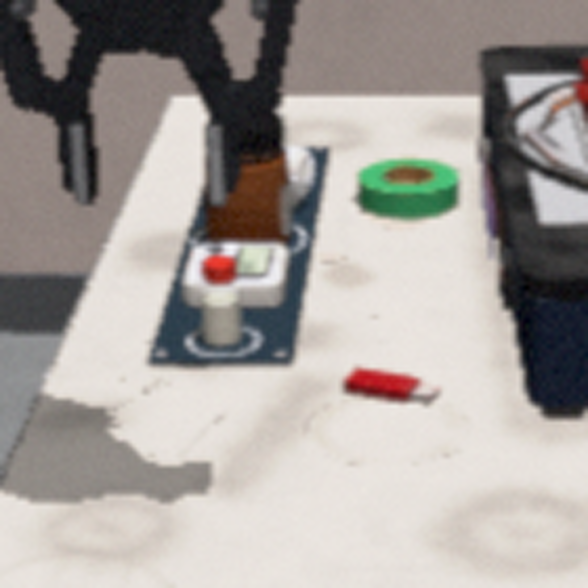

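View pics/a12.png

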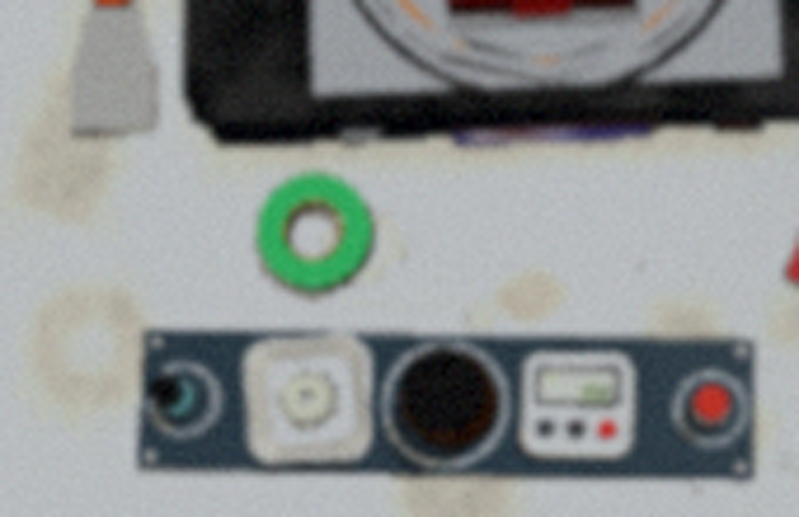

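```bash
python3 - <<'E'
from h import *
d=pickle.load(open("top12.pkl","rb"))
a=lambda X,Y:((X+.5)/4.7-.5+140,(Y+.5)/4.7-.5+180)
for n,p,z in(("jar",(446,392),.086),("red",(712,403),.052),("black",(166,391),.052),("gear",(307,398),.027),("tape",(315,233),.019),("ringL",(184,400),.004),("big",(446,404),.004),("ringR",(709,409),.004)):
    print(n,onplane(d,[a(*p)],z)[0].round(4))
E
```

```text
jar [ 0.4514 -0.0005  0.086 ]
red [ 0.4529 -0.1421  0.052 ]
black [0.4501 0.1569 0.052 ]
gear [0.4512 0.0826 0.027 ]
tape [0.5458 0.0845 0.019 ]
ringL [0.4498 0.1568 0.004 ]
big [0.4525 0.007  0.004 ]
ringR [ 0.4539 -0.1417  0.004 ]
```

```bash
python3 - <<'E'
from h import *
d=pickle.load(open("top12.pkl","rb"))
im=d["image"][:,:,::-1].copy()
S=14;u0,v0=218,248
c=cv2.resize(im[v0:v0+36,u0:u0+36],None,fx=S,fy=S,interpolation=cv2.INTER_CUBIC)
t=np.linspace(0,2*np.pi,60)
for cy,col in((.007,(0,255,0)),(-.0005,(0,0,255))):
  for z,r in((.086,.0235),(.004,.026)):
    P=np.c_[.452+r*np.cos(t),cy+r*np.sin(t),0*t+z]
    q=((proj(d,P)-[u0,v0]+.5)*S-.5)
    cv2.polylines(c,[q.astype(int)],True,col,1)
cv2.imwrite("pics/jar.png",c)
C=cloud(d)[250:280,220:250].reshape(-1,3);m=(C[:,2]>.078)&(C[:,2]<.1);print(m.sum(),np.nanmean(C[m],0),np.nanpercentile(C[m],[2,98],axis=0))
E
```

```text
259 [0.45307611 0.00150385 0.08618329] [[ 0.43367048 -0.01891626  0.08035745]
 [ 0.47382733  0.02109786  0.09078476]]
```

View pics/jar.png

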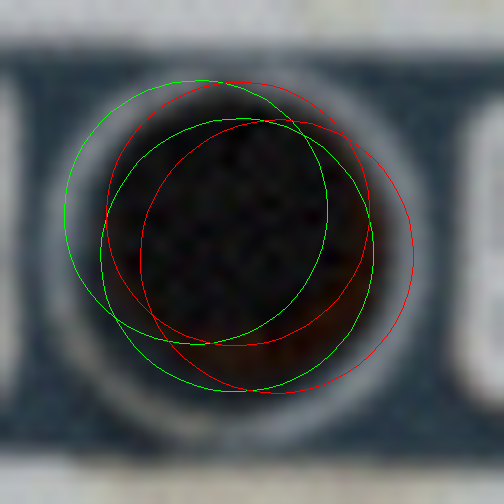

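```bash
python3 - <<'E'
from h import *
for f in("top0","top12","top5"):
  d=pickle.load(open(f+".pkl","rb"));C=cloud(d)
  R=C[210:255,375:415] if f=="top0" else C[245:285,215:255]
  R=R.reshape(-1,3);m=(R[:,2]>.074)&(R[:,2]<.1);print(f,m.sum(),np.nanmean(R[m],0),np.nanpercentile(R[m],[1,99],axis=0)[:,:2].tolist())
d=pickle.load(open("side5.pkl","rb"))
S=14;u0,v0=222,170
c=cv2.resize(d["image"][v0:v0+40,u0:u0+40,::-1],None,fx=S,fy=S,interpolation=cv2.INTER_CUBIC)
t=np.linspace(0,2*np.pi,60)
for cy,col in((.007,(0,255,0)),(.001,(0,0,255))):
  for z,r in((.086,.0245),(.004,.026)):
    q=((proj(d,np.c_[.452+r*np.cos(t),cy+r*np.sin(t),0*t+z])-[u0,v0]+.5)*S-.5)
    cv2.polylines(c,[q.astype(int)],True,col,1)
cv2.imwrite("pics/jars.png",c)
E
```

```text
top0 243 [ 0.54629736 -0.41149238  0.0818934 ] [[0.5256073611633099, -0.4334609264859462], [0.5676674033476968, -0.3913131143059314]]
top12 263 [0.45287985 0.00133687 0.08602772] [[0.4318654744567794, -0.019233111675417313], [0.47403969115233036, 0.02304176592228819]]
top5 262 [0.45290855 0.00143578 0.08607226] [[0.4317265094963872, -0.019313737008555237], [0.4738096830427088, 0.023133074874191917]]
```

View pics/jars.png

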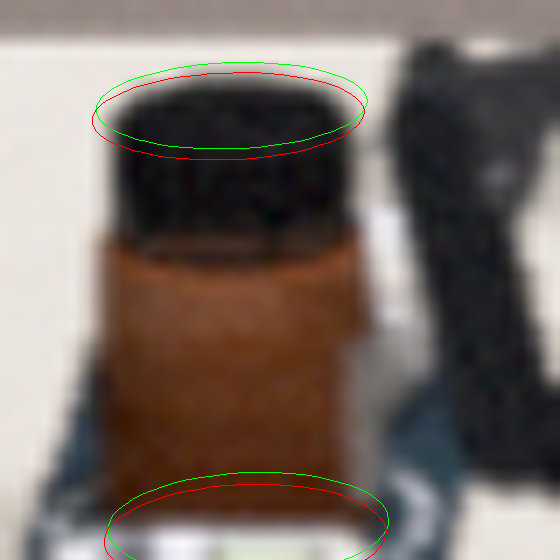

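Call:
{"method": "arm_command", "body": {
  "series": [
    {"travel": [40, 0, 0], "delta_rot": [0, 0, 0], "fingers": 0.1},
    {"travel": [80, 0, 0], "delta_rot": [0, 0, 0], "fingers": 0.1},
    {"travel": [120, 0, 0], "delta_rot": [0, 0, 0], "fingers": 0.1},
    {"travel": [160, 0, 0], "delta_rot": [0, 0, 0], "fingers": 0.1},
    {"travel": [200, 0, 0], "delta_rot": [0, 0, 0], "fingers": 0.1},
    {"travel": [240, 0, 0], "delta_rot": [0, 0, 0], "fingers": 0.1},
    {"travel": [280, 0, 0], "delta_rot": [0, 0, 0], "fingers": 0.1},
    {"travel": [315, 0, 0], "delta_rot": [0, 0, 0], "fingers": 0.1},
    {"travel": [340, 0, 0], "delta_rot": [0, 0, 0], "fingers": 0.1},
    {"travel": [345, 0, 0], "delta_rot": [0, 0, 0], "fingers": 0.1},
    {"travel": [345, 0, 0], "delta_rot": [0, 0, 0], "fingers": 0.1},
    {"travel": [345, 0, 20], "delta_rot": [0, 0, 0], "fingers": 0.1},
    {"travel": [345, 0, 45], "delta_rot": [0, 0, 0], "fingers": 0.1},
    {"travel": [345, 0, 70], "delta_rot": [0, 0, 0], "fingers": 0.1},
    {"travel": [345, 0, 95], "delta_rot": [0, 0, 0], "fingers": 0.1},
    {"travel": [345, 0, 112], "delta_rot": [0, 0, 0], "fingers": 0.1},
    {"travel": [345, 0, 124], "delta_rot": [0, 0, 0], "fingers": 0.1},
    {"travel": [345, 0, 130], "delta_rot": [0, 0, 0], "fingers": 0.1},
    {"travel": [345, 0, 130], "delta_rot": [0, 0, 0], "fingers": 0.1},
    {"travel": [345, 0, 130], "delta_rot": [0, 0, 0], "fingers": 0.1}
  ]
}}

```text
time: 31.7
tool_pos: [0.4533, 0.0014, 0.1037]
orientation: [[0.001, 1.0, 0.0], [1.0, -0.001, -0.0], [-0.0, 0.0, -1.0]]
wrist_force: [0.5, 0.0, 0.3]
grip_width: 0.0771
```

Call:
{"method": "arm_command", "body": {
  "series": [
    {"travel": [0, 0, 0], "delta_rot": [0, 0, 0], "fingers": 0.3},
    {"travel": [0, 0, 0], "delta_rot": [0, 0, 0], "fingers": 0.4},
    {"travel": [0, 0, 0], "delta_rot": [0, 0, 0], "fingers": 0.5},
    {"travel": [0, 0, 0], "delta_rot": [0, 0, 0], "fingers": 0.6},
    {"travel": [0, 0, 0], "delta_rot": [0, 0, 0], "fingers": 0.6},
    {"travel": [0, 0, 0], "delta_rot": [0, 0, 0], "fingers": 0.6},
    {"travel": [0, 0, 0], "delta_rot": [0, 0, 0], "fingers": 0.6},
    {"travel": [0, 0, -5], "delta_rot": [0, 0, 0], "fingers": 0.6},
    {"travel": [0, 0, -5], "delta_rot": [0, 0, 0], "fingers": 0.6},
    {"travel": [2, 0, -5], "delta_rot": [0, 0, 0], "fingers": 0.6},
    {"travel": [5.5, 0, -5], "delta_rot": [0, 0, 0], "fingers": 0.6},
    {"travel": [5.5, 0, -5], "delta_rot": [0, 0, 0], "fingers": 0.6},
    {"travel": [5.5, 0, -2], "delta_rot": [0, 0, 0], "fingers": 0.6},
    {"travel": [5.5, 0, 0], "delta_rot": [0, 0, 0], "fingers": 0.6},
    {"travel": [5.5, 0, 0], "delta_rot": [0, 0, 0], "fingers": 0.6}
  ],
  "newtons": 40
}}

```text
time: 33.2
tool_pos: [0.4532, 0.0077, 0.1043]
orientation: [[-0.0, 1.0, 0.001], [1.0, 0.0, -0.0], [-0.0, 0.001, -1.0]]
wrist_force: [-1.4, 1.1, 15.0]
grip_width: 0.0497
```

Call:
{"method": "arm_command", "body": {
  "series": [
    {"travel": [0, 0, -0.7], "delta_rot": [0, 0, 0], "fingers": 0.5},
    {"travel": [0, 0, -0.7], "delta_rot": [0, 0, 0], "fingers": 0.35},
    {"travel": [0, 0, -0.7], "delta_rot": [0, 0, 0], "fingers": 0.2},
    {"travel": [0, 0, -0.7], "delta_rot": [0, 0, 0], "fingers": 0.1},
    {"travel": [0, 0, -0.7], "delta_rot": [0, 0, 0], "fingers": 0.1},
    {"travel": [0, 0, -0.7], "delta_rot": [0, 0, 0], "fingers": 0.1},
    {"travel": [0, 0, -20], "delta_rot": [0, 0, 0], "fingers": 0.1},
    {"travel": [0, 0, -50], "delta_rot": [0, 0, 0], "fingers": 0.1},
    {"travel": [0, 0, -90], "delta_rot": [0, 0, 0], "fingers": 0.1},
    {"travel": [0, 0, -130], "delta_rot": [0, 0, 0], "fingers": 0.1},
    {"travel": [-40, 0, -140], "delta_rot": [0, 0, 0], "fingers": 0.1},
    {"travel": [-80, 0, -150], "delta_rot": [0, 0, 0], "fingers": 0.1},
    {"travel": [-125, 0, -160], "delta_rot": [0, 0, 0], "fingers": 0.1},
    {"travel": [-170, 0, -170], "delta_rot": [0, 0, 0], "fingers": 0.1},
    {"travel": [-215, 0, -180], "delta_rot": [0, 0, 0], "fingers": 0.1},
    {"travel": [-260, 0, -190], "delta_rot": [0, 0, 0], "fingers": 0.1},
    {"travel": [-300, 0, -200], "delta_rot": [0, 0, 0], "fingers": 0.1},
    {"travel": [-330, 0, -200], "delta_rot": [0, 0, 0], "fingers": 0.1},
    {"travel": [-350, 0, -200], "delta_rot": [0, 0, 0], "fingers": 0.1},
    {"travel": [-350, 0, -200], "delta_rot": [0, 0, 0], "fingers": 0.1}
  ]
}}

```text
time: 35.2
tool_pos: [0.452, -0.3463, 0.3031]
orientation: [[0.006, 1.0, -0.0], [1.0, -0.006, -0.002], [-0.002, -0.0, -1.0]]
wrist_force: [0.3, 0.8, 0.4]
grip_width: 0.0768
```

```bash
python3 look.py 13; python3 - <<'E'
from h import *
d=pickle.load(open("top13.pkl","rb"));C=cloud(d)
R=C[245:285,215:255].reshape(-1,3);m=(R[:,2]>.074)&(R[:,2]<.1);print(m.sum(),np.nanmean(R[m],0))
s=pickle.load(open("side13.pkl","rb"))
a=cv2.resize(d["image"][215:290,140:310,::-1],(680,300),interpolation=cv2.INTER_CUBIC)
b=cv2.resize(s["image"][165:245,170:350,::-1],(680,300),interpolation=cv2.INTER_CUBIC)
cv2.imwrite("pics/f13.png",np.vstack([a,b]))
E
```

```text
t 35.2 pos [ 0.452  -0.3463  0.3031] grip 0.0768 F [0.3 0.8 0.4]
[[0.006, 1.0, -0.0], [1.0, -0.006, -0.002], [-0.002, -0.0, -1.0]] [ 0.78  0.41 -0.28  1.96  0.15  0.8   0.41]
268 [0.45373947 0.00713222 0.08591003]
```

View pics/f13.png

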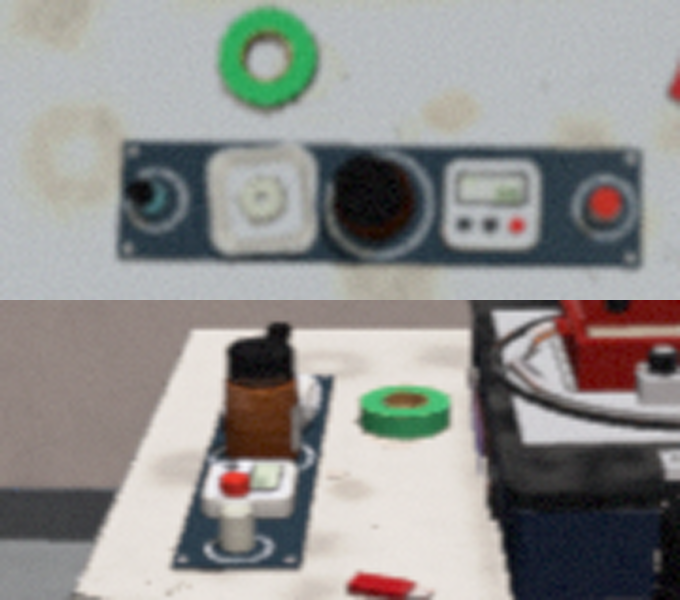

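```bash
python3 -c "
from bench import r
print(r.finish_job())"
```

```text
the job is handed in; nothing more can be done
None
```

The weighing station is set out and the job is handed in at about 35 s of the 128 s limit; `finish_job` gave no verdict. The amber jar stands on the large ring. The red-capped vial is on the small ring by the timer, and the black-capped vial is on the small ring by the weigh boats. The gear lies flat in the boats.

- **Vials and gear:** the camera puts the vials within about 1 mm of their ring centres and the gear about 1 mm from the middle of the boats. All stand upright or lie flat in the pictures.
- **Tape roll:** it measured the same position before and after, so it has not moved.
- **Jar:** the first placing measured about 5.5 mm off along the board, so I gripped it again and shifted it by that much. The last checks disagree slightly: depth on the lid puts it within about 1 mm of the ring centre, while the visible edge of the base suggests about 4 mm off. Both are inside the 12 mm tolerance.
- **Arm:** it was well clear of everything at the end, and the highest wrist force reported was about 15 N.

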